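# Ready the check weight over the balance

## Robot

A 6-joint arm with a two-finger parallel gripper is mounted at the origin on the work surface. World frame = base frame: x ahead of the robot, y to its left, z up, the work surface at z = 0. Lengths are in m, angles in rad, forces in N, time in s.
With the tool pointing down it reaches from about 0.425 to 0.95 m from the base axis. Payload 3.5 kg.
Tool frame: the origin (TCP) lies on the centre line of the jaws, within the pads' length; the fingertips stand tip_extent ahead of it and the grasp point (between the pads) lies 2 mm behind it (tip_extent is the distance from the TCP to the fingertips, in m); z points along the fingers, y is the direction in which the jaws open and shut (so a half turn about z gives the same grasp; the last joint's range is limited). The gripper opens to 85 mm and grips with 20 to 120 N. Pads are 22 mm wide; open, the fingers measure 114 mm over their backs; the gripper's body (76 mm by 85 mm) begins 54 mm behind the grasp point. The pads swing forward as they close: fully open they stand 13 mm farther back than shut.
Start: joints at [1.151, 0.286, 1.577, -0, 1.279, -0.15], TCP at [0.18, 0.651, 0.222] pointing down, gripper open.
Joint ranges: [-2.77, 2.77], [-0.9, 2.22], [0.21, 2.48], [-1.53, 4.67], [0.24, 2.81], [-2.84, 2.84]. Speed limits (rad/s): [2.79, 2.79, 3.14, 3.14, 3.14, 3.14].

## Interface

Orientations are given as a unit quaternion [x, y, z, w].
In Python, from plant import * gives the robot as it stands.
- The arm moves only by the shell command python3 -m crank 'ROWS' [FORCE]. ROWS is JSON, a list of rows, each a list of 7 numbers: the gripper's target within -1 to 1 (shut at 1, half-way at 0, fully open at -1), then the shift along the tool's x, y, z in cm, then the turn, a rotation vector about the tool's x, y, z in degrees. In form: [[fingers, tx, ty, tz, wx, wy, wz], ...]. A call has 1 to 5 rows; each row shifts and turns the commanded pose from where the row before left it, along the tool's axes as they then stand; what a row does not reach is not made up. A row lasts 1/10 s, in which the tool goes at most 50 mm and 8.59 degrees, less where a joint would pass 70% of its speed; a pose out of reach is approached as far as the arm can. A call is refused whole if a number of a shift passes 5 or a number of a turn 8.59, either way. A call with a gripper value outside its range is refused whole. The fingers move at their own pace and stop on an object; FORCE is the grip in N (left out, the last holds). Time passes only in rows, so rows that do not move let the fingers close. It gives the time, the measured TCP pose, the force and the opening at its end, in the units of the state.
- get_state(): the state, without advancing time (a new reading comes with each control period).
- read_camera(name): name is "side" or "top"; returns a dict with "color" (384x512x3 uint8, red, green, blue), "vfov" (degrees; the focal length in pixels is half the picture's height over the tangent of half this angle, whatever the lens; pixels are square), "cx", "cy" (the principal point, pixels), "distortion" ([k1, k2, p1, p2, k3] as OpenCV has them; the pictures are not rectified), "cam_to_world" (4x4, takes a point from camera to world coordinates). Camera axes: x right, y up, looking along -z (the intrinsics and any distortion apply to the point x, -y, -z); pixel columns grow to the right and rows downward; lengths in m; the calibration is good to about 2 mm. A picture is of the moment at which its call begins. There is no depth.
- sign_off(): hands the job in, once; it reports no verdict.
Trained networks look in the newest picture that a camera, given by its name, has taken for a name from the list of things; names that differ only in an ending like _2 or _b are one class to them, and where a whole thing is asked for, a point or a joint stands for the part that bears it (a point fixed in the world has none). Each returns a list of dicts, best first, with "p" (0 to 1); they miss things now and then, are a little off and sometimes report something else, mostly with a low value. They report only what shows in the picture. A call takes as long as a camera call. They do not tell look-alikes from the thing itself.
- trace(thing, camera): "pixels" (384x512 bool, what is visible of it) and "location" ([column, row] in pixels, amid what is visible of it).
- place_of(thing, camera): "location" ([column, row] in pixels: a listed point, or the origin of a listed thing).
The state is a dict: "time": time; "qpos": joint angles; "dq": joint speeds; "joint_efforts": joint torques, N m; "eef_pos": TCP position; "tcp_rot": TCP orientation; "contact_force": force on the tool from outside, world axes, zero at the start; "wrist_torque": the same for the moment, N m; "opening": opening from 0.0 (shut) to 1.0 (fully open).
Only numpy, scipy, OpenCV 4.12 (cv2) and the standard library are available. Lean on these libraries where they do the work, as an engineer would, in place of code of your own. Each camera call takes 0.05 s, during which the arm holds its last target.

## Task

First turn the balance's mode dial clockwise until its pointer faces the long index mark (straight towards the pan). Then take the largest rectangular weight from the wooden tray (it has a grip bar), carry it clear of the jars and in over the clear draught shield, and hold it level about a centimetre above the small rectangular nest in the middle of the pan, centred and squared up with the nest, ready to be lowered. The weight must not touch the balance at any time, the other weights and the jars stay where they are, and the program finishes still holding the weight hovering there.

Things in the scene. Friction and masses are not known exactly. Their poses are not given: they have to be found in the camera images.
- balance: Grey bench balance, 310 x 210 mm, fixed, left or right of the jar rack. Origin: centre of its underside; x from the console (robot's side) to the pan, y left, z up. Console (x -155 to -50 mm): top at 45 mm, dial on its right half, black display on its left. Rear housing top at 45 mm, carrying the shield and in it the steel pan, 130 mm square, top at 57 mm.
- nest (a point): Centre of the nest in the middle of the pan, at the tops of its four L-shaped corner lugs (62 mm above the table, 5 mm above the pan), 52.5 mm along x from the balance's origin, axes as the balance. The nest is 44 mm along x and 69 mm along y, for the large weight's 36 x 60 mm foot. At the end the weight's underside hovers about 10 mm above this point.
- shield_rim (a point): Centre of the open mouth of the clear square draught shield around the pan, at its steel rim, 90 mm above the table, straight above the nest. Axes as the balance. Inside 193 mm square, walls 4 mm thick and 45 mm high.
- dial (a joint): Angle of the black mode dial on the console (rad, 0 to 3.14, grows clockwise seen from above). 0: pointer towards the balance's +y; 1.571: pointer towards +x, to the pan, on the long wide index mark, the wanted setting. Short thin ticks every other 0.52 rad. Stays where it is left, friction about 0.04 N m.
- dial_top (a point): Centre of the top of the dial's grip bar, on its vertical axis, 77.5 mm above the table, at (-106, -45) mm in the balance's frame. The bar is 12 mm wide, 44 mm long, 27 mm tall, on a round skirt of 26 mm radius, 5 mm thick. The point turns with the dial: y is along the bar, the way its white pointer line points.
- weight_large: The large steel weight, 0.5 kg or so: rectangular foot 36 x 60 x 26 mm (x, y, z) with a grip bar 14 x 44 mm, 30 mm tall, standing along the middle of its top (whole height 56 mm). Origin: centre of its underside; y along the grip bar and the long side of the foot. Stands on the tray's floor, 8 mm above the table, in any of three places in a row, bar roughly along the row.
- weight_small: Smaller steel weight of the same form: foot 26 x 42 x 18 mm, grip bar 10 x 30 x 22 mm, whole height 40 mm. Origin: centre of its underside. Leave alone.
- weight_round: Round steel weight, 38 mm diameter, with a knob, 58 mm tall. Origin: centre of its underside. Leave alone.
- tray: Fixed wooden tray for the weights, 120 x 290 mm, floor at 8 mm, rim at 16 mm; on the other side of the jar rack from the balance. Origin: centre of its underside, y along its long side. Places of the weights about 90 mm apart along y.
- rack: Fixed low dark wooden rack, 280 (x) x 76 (y) x 42 mm, between balance and tray, floor at 12 mm, with three jars in a row. Origin: centre of its underside.
- jar0: Amber jar, 54 mm diameter, 115 mm tall, standing in the rack. Origin: centre of its underside.
- jar1: Clear jar, 54 mm diameter, 125 mm tall, standing in the rack. Origin: centre of its underside.
- jar2: Amber bottle, 54 mm diameter, 145 mm tall (top about 157 mm above the table), standing in the rack. Origin: centre of its underside.
Not all that is in view belongs to the job. Leave any yellow look-alike of the weight_large alone.

How it is judged:
By the outcome, as a careful person would: the job done as asked, in the order asked, and still so for the second after the job is handed in, while the arm keeps its last pose, push and grip.
It also fails if it takes over 58 s, if anything falls off the work surface, if the arm or the gripper's body presses on something with over 40 N, if the wrist force passes 120 N, or if a joint passes its speed limit or range.

## Working session

There is one attempt and no reset: what is moved stays moved. The work goes in short steps, Python scripts to look and compute and a shell command to move; the robot and the scene stay as the last step left them, time stands still between calls to the robot, and variables do not carry over. Pictures are saved under pics/ and viewed, and the job is handed in when it is done.

```bash
ls; mkdir -p pics
python3 - <<'E'
from plant import *
import cv2
s=get_state()
print({k:s[k] for k in s})
for n in ("top","side"):
    c=read_camera(n)
    cv2.imwrite(f"pics/{n}0.png",c["color"][:,:,::-1])
    print(n,c["vfov"],c["cx"],c["cy"],c["distortion"],c["cam_to_world"])
E
```

```text
pics
{'time': 0.0, 'qpos': array([ 1.15098212e+00,  2.87211608e-01,  1.57816004e+00,  1.34457377e-05,
        1.27862720e+00, -1.49984890e-01]), 'dq': array([-7.29782330e-05, -7.01793308e-04, -2.20277957e-03, -2.95540498e-04,
       -1.95725762e-04, -6.22061865e-04]), 'joint_efforts': array([-1.53274777e-03, -4.05983377e+01, -2.92624837e+01, -2.10560038e-04,
        5.81082510e-03,  8.96131297e-06]), 'eef_pos': array([0.17961103, 0.64996015, 0.22022577]), 'tcp_rot': array([ 1.34507576e-01,  9.90911835e-01, -1.15279230e-03, -3.44320231e-04]), 'contact_force': array([-0.30304973,  0.68747831,  0.84810855]), 'wrist_torque': array([-0.02108045,  0.02397144,  0.02771519]), 'opening': 0.9993898820578012}
top 57.432311484081545 252.6948394373327 192.12968277242575 [-0.01128207  0.          0.          0.          0.        ] [[-0.0224661   0.98979773 -0.14069727  0.42204404]
 [-0.99958827 -0.01972649  0.02083634  0.0587706 ]
 [ 0.0178483   0.14110745  0.98983338  1.08027926]
 [ 0.          0.          0.          1.        ]]
side 55.63684779653936 250.52820304046165 188.9328206094657 [-0.01767136  0.          0.          0.          0.        ] [[ 0.81955957  0.42239049 -0.38718004  0.18844888]
 [-0.57277381  0.58518729 -0.57400871 -0.48628804]
 [-0.01588299  0.69220092  0.72153005  0.7555006 ]
 [ 0.          0.          0.          1.        ]]
```

View pics/top0.png

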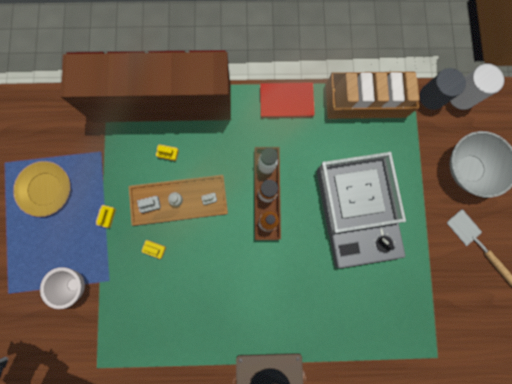

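View pics/side0.png

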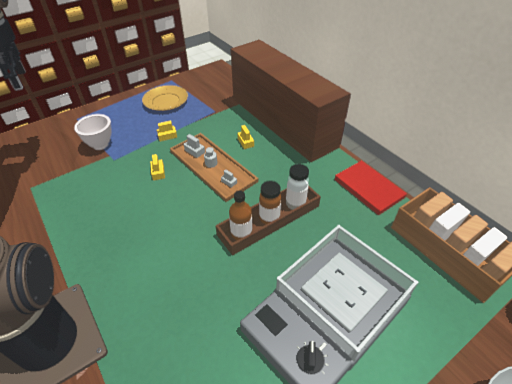

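The top view shows the balance on the right (pan around 360,192 and dial around 386,243), the jars at (268,160/190/222), and the tray with weights at (148,204), (175,200) and (208,198). Yellow look-alikes are at (167,153), (105,216) and (153,249).

```bash
cat > h.py <<'E'
from plant import *
import numpy as np, cv2
from scipy.spatial.transform import Rotation as R
class Cam:
    def __init__(s,n):
        s.n=n; c=read_camera(n); s.img=c["color"]; s.T=np.array(c["cam_to_world"])
        f=192/np.tan(np.radians(c["vfov"])/2); s.K=np.array([[f,0,c["cx"]],[0,f,c["cy"]],[0,0,1]]); s.d=np.array(c["distortion"],float)
    def proj(s,P):
        P=np.atleast_2d(P).astype(float); q=(P-s.T[:3,3])@s.T[:3,:3]; q=q*[1,-1,-1]
        return cv2.projectPoints(q.reshape(-1,1,3),np.zeros(3),np.zeros(3),s.K,s.d)[0].reshape(-1,2)
    def ray(s,uv):
        u=cv2.undistortPoints(np.array(uv,float).reshape(1,1,2),s.K,s.d).reshape(2)
        return s.T[:3,3], s.T[:3,:3]@np.array([u[0],-u[1],-1])
    def atz(s,uv,z):
        o,r=s.ray(uv); return o+r*(z-o[2])/r[2]
def tri(cs,uvs):
    A=np.zeros((3,3));b=np.zeros(3)
    for c,uv in zip(cs,uvs):
        o,r=c.ray(uv); r=r/np.linalg.norm(r); M=np.eye(3)-np.outer(r,r); A+=M;b+=M@o
    return np.linalg.solve(A,b)
def crop(c,x0,y0,x1,y1,k,name,pts=None):
    im=cv2.resize(c.img[y0:y1,x0:x1,::-1],None,fx=k,fy=k,interpolation=cv2.INTER_CUBIC)
    if pts is not None:
        for p in pts: cv2.circle(im,tuple(int(v) for v in ((p-[x0,y0]+0.5)*k)),2,(255,0,255),-1)
    cv2.imwrite(name,im)
E
python3 - <<'E'
from h import *
T,S=Cam("top"),Cam("side")
zs=dict(balance=0,nest=.062,shield_rim=.09,dial_top=.0775,weight_large=.008,weight_small=.008,weight_round=.008,tray=0,rack=0,jar0=.012,jar1=.012,jar2=.012)
for n,z in zs.items():
    r={}
    for c in(T,S):
        L=place_of(n,c.n)
        for d in L[:4]:
            print(n,c.n,round(d["p"],2),np.round(d["location"],1),np.round(c.atz(d["location"],z),4))
        if L: r[c.n]=L[0]["location"]
    if len(r)==2: print("   tri",np.round(tri((T,S),(r["top"],r["side"])),4))
crop(T,125,170,235,230,7,"pics/tray_t.png"); crop(S,160,120,270,200,7,"pics/tray_s.png")
crop(T,310,145,410,275,5,"pics/bal_t.png"); crop(S,230,220,430,384,4,"pics/bal_s.png")
print(get_state()["time"])
E
```

```text
balance top 0.55 [357.6 211.7] [ 0.5076 -0.2888  0.    ]
balance side 0.96 [324.7 313.9] [ 0.5094 -0.286   0.    ]
   tri [ 0.5073 -0.2872  0.0049]
nest top 0.63 [357.8 191. ] [ 0.564  -0.2734  0.062 ]
nest top 0.63 [266.1 194.9] [ 0.5578 -0.0018  0.062 ]
nest side 0.84 [342.  285.4] [ 0.5556 -0.2772  0.062 ]
   tri [ 0.5633 -0.2752  0.0519]
shield_rim top 0.74 [360.2 190.1] [ 0.5625 -0.2714  0.09  ]
shield_rim side 0.91 [347.5 275.5] [ 0.566 -0.276  0.09 ]
   tri [ 0.5651 -0.274   0.0871]
dial_top top 0.62 [389.4 243.5] [ 0.4086 -0.3495  0.0775]
dial_top side 0.92 [311.9 354.8] [ 0.4051 -0.3501  0.0775]
   tri [ 0.4074 -0.3501  0.0743]
weight_large top 0.62 [154.  250.3] [0.4037 0.3371 0.008 ]
weight_large top 0.58 [107.8 216.9] [0.5071 0.4789 0.008 ]
weight_large top 0.56 [148.6 205.2] [0.5404 0.3558 0.008 ]
weight_large top 0.52 [167.1 152.4] [0.7054 0.3013 0.008 ]
weight_large side 0.78 [246.3 145.1] [0.6906 0.2767 0.008 ]
weight_large side 0.65 [193.7 153.3] [0.5334 0.3411 0.008 ]
weight_large side 0.6 [158.8 174.2] [0.4025 0.3185 0.008 ]
weight_large side 0.52 [166.9 135.3] [0.
[... 1093 characters left out ...]
685 -0.0058  0.012 ]
jar1 top 0.72 [263.8 165.9] [ 6.557e-01 -2.000e-04  1.200e-02]
jar1 top 0.58 [361.7 193. ] [ 0.5644 -0.3015  0.012 ]
jar1 top 0.56 [269.9 221.1] [ 0.4837 -0.0141  0.012 ]
jar1 side 0.79 [242.3 232.5] [ 0.4825 -0.0083  0.012 ]
jar1 side 0.63 [269.7 213.2] [0.5775 0.0021 0.012 ]
   tri [ 0.5361  0.0058 -0.025 ]
jar2 top 0.79 [266.4 193.6] [ 0.5685 -0.0058  0.012 ]
jar2 top 0.72 [263.8 165.9] [ 6.557e-01 -2.000e-04  1.200e-02]
jar2 top 0.58 [361.7 193. ] [ 0.5644 -0.3015  0.012 ]
jar2 top 0.56 [269.9 221.1] [ 0.4837 -0.0141  0.012 ]
jar2 side 0.79 [242.3 232.5] [ 0.4825 -0.0083  0.012 ]
jar2 side 0.63 [269.7 213.2] [0.5775 0.0021 0.012 ]
   tri [ 0.5361  0.0058 -0.025 ]
1.4
```

View pics/tray_t.png

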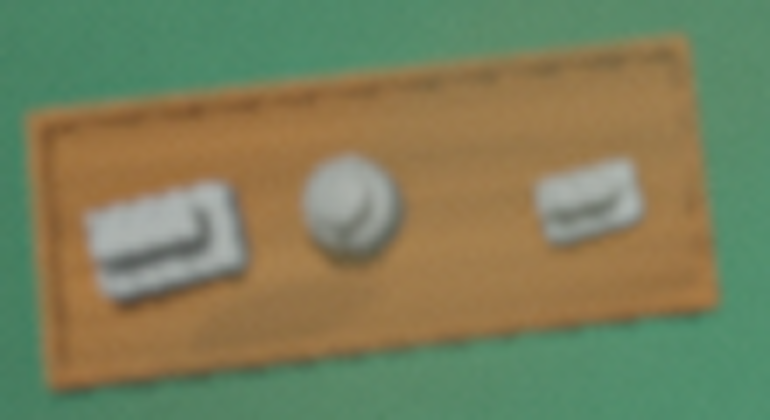

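View pics/tray_s.png

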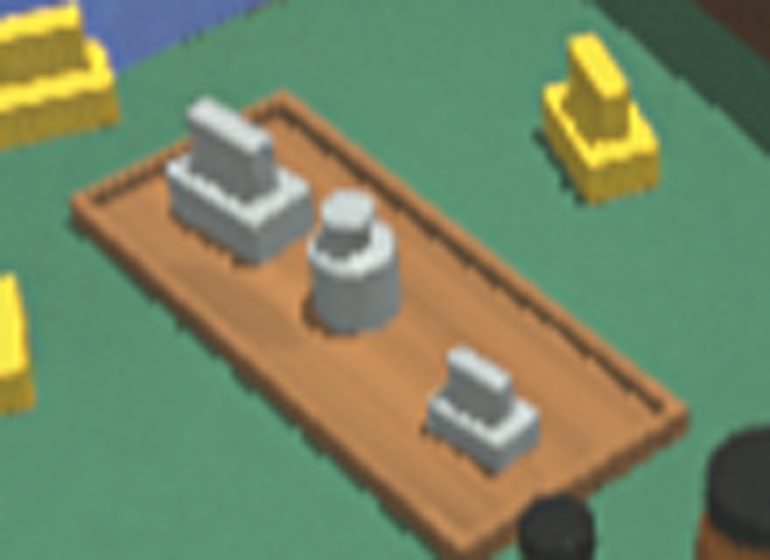

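View pics/bal_t.png

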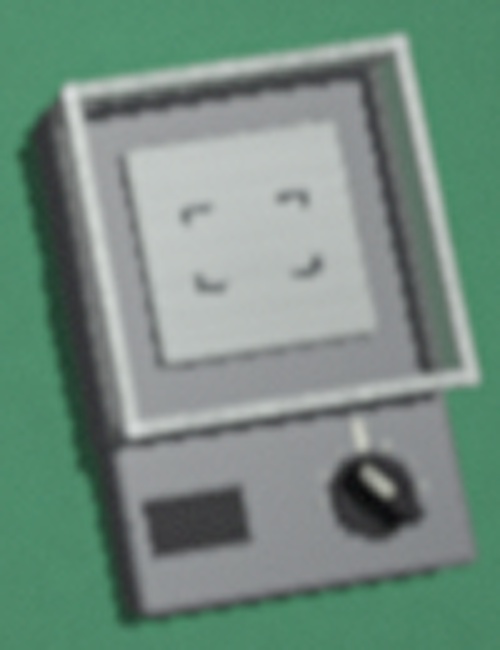

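View pics/bal_s.png

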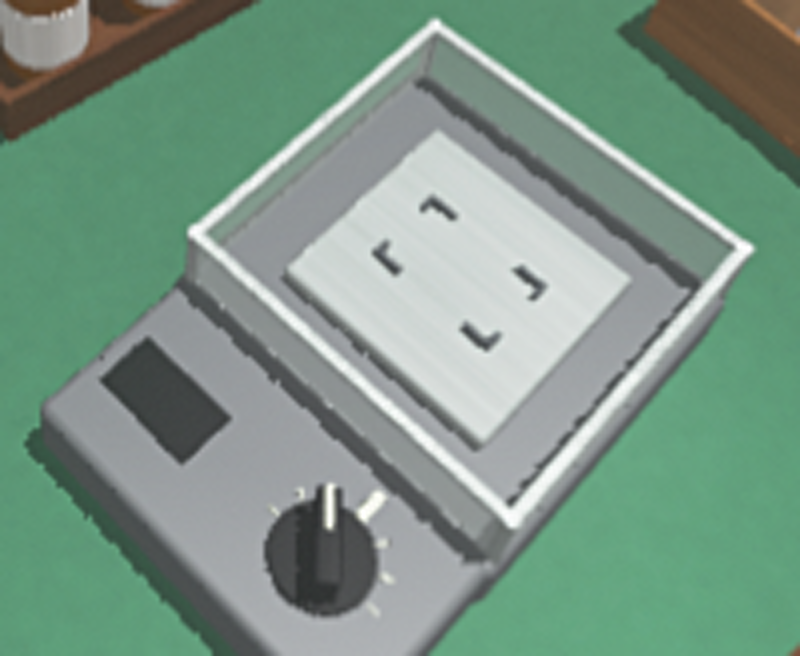

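The grey rectangular pieces are at top (148,205) and top (208,198), and the round one is at (175,200). The piece at (148,205), side (194,153), is the larger rectangular steel one, so it is weight_large. The yellow ones are look-alikes. Next I fit the balance pose from the rim and pan corners and measure the dial pointer and the weight.

Run:
```python
import plant
print([ (k,getattr(plant,k)) for k in dir(plant) if not k.startswith('__') and not callable(getattr(plant,k)) and k not in('np',)][:30])
from h import *
from scipy.optimize import least_squares
T,S=Cam("top"),Cam("side")
def tp(a): return np.array(a)/5+[310,145]-.5
def sp(a): return np.array(a)/4+[230,220]-.5
h=.0985;p=.065;c=.0525
def box(h,z): return np.array([[c+h,h,z],[c+h,-h,z],[c-h,-h,z],[c-h,h,z]])
M=np.vstack([box(h,.09),box(p,.057)])
ut=tp([(70,92),(403,44),(472,380),(130,430),(125,153),(335,124),(375,329),(167,362)])
us=sp([(437,27),(748,247),(515,520),(195,232),(437,132),(632,277),(483,447),(287,270)])
def W(q,M): 
    cs,sn=np.cos(q[2]),np.sin(q[2]); return M@np.array([[cs,sn,0],[-sn,cs,0],[0,0,1]])+[q[0],q[1],0]
for cams in ((T,),(S,),(T,S)):
    f=lambda q: np.hstack([((k.proj(W(q,M))-(ut if k is T else us))).ravel() for k in cams])
    r=least_squares(f,[.51,-.287,.2],loss='soft_l1'); q=r.x
    print([k.n for k in cams],np.round(q[:2],4),np.degrees(q[2]).round(2),"rms",np.sqrt(np.mean(f(q)**2)).round(2))
    print("  nest",W(q,np.array([[.0525,0,.062]])).round(4),"dial",W(q,np.array([[-.106,-.045,.0775]])).round(4))
np.save("bal.npy",q)
# dial pointer
for k,a,b in((T,tp((388,500)),tp((368,464))),(S,sp((331,535)),sp((327,486)))):
    A,B=k.atz(a,.0775),k.atz(b,.0775); d=B-A
    print(k.n,A.round(4),B.round(4),"ptr yaw",np.degrees(np.arctan2(d[1],d[0])).round(1))
# weight: bar top corners z=.064, foot top z .034
for n in("weight_large",):
  for k in(T,S):
    for d in trace(n,k.n)[:5]: print(k.n,round(d["p"],2),np.round(d["location"],1),d["pixels"].sum())
```

```text
[('tip_extent', 0.017)]
['top'] [ 0.5069 -0.2867] 7.13 rms 0.52
  nest [[ 0.559  -0.2802  0.062 ]] dial [[ 0.4073 -0.3445  0.0775]]
['side'] [ 0.5059 -0.2898] 7.72 rms 0.53
  nest [[ 0.5579 -0.2827  0.062 ]] dial [[ 0.4069 -0.3486  0.0775]]
['top', 'side'] [ 0.5064 -0.2888] 7.54 rms 0.67
  nest [[ 0.5584 -0.2819  0.062 ]] dial [[ 0.4072 -0.3473  0.0775]]
top [ 0.4059 -0.3427  0.0775] [ 0.4266 -0.3327  0.0775] ptr yaw 25.9
side [ 0.4074 -0.3484  0.0775] [ 0.4205 -0.3308  0.0775] ptr yaw 53.3
top 0.85 [146.4 206.8] 278
top 0.71 [152.5 252. ] 275
top 0.69 [166.7 154.3] 263
side 0.77 [193.1 146.7] 305
side 0.57 [165.7 132.6] 258
side 0.54 [154.4 166. ] 281
side 0.54 [245.5 138.9] 247
```

Run:
```python
from h import *
T,S=Cam("top"),Cam("side")
q=np.load("bal.npy")
def W(q,M): 
    cs,sn=np.cos(q[2]),np.sin(q[2]); return M@np.array([[cs,sn,0],[-sn,cs,0],[0,0,1]])+[q[0],q[1],0]
tiles=[]
for c,(x0,y0,x1,y1) in((T,(368,225,408,265)),(S,(288,332,338,382))):
    k=380//(x1-x0)
    for th in (None,25,40,55):
        im=cv2.resize(c.img[y0:y1,x0:x1,::-1],(380,380),interpolation=cv2.INTER_CUBIC)
        if th is not None:
            a=np.radians(90-th)
            b=np.array([[.022,.006],[.022,-.006],[-.022,-.006],[-.022,.006]])@np.array([[np.cos(a),np.sin(a)],[-np.sin(a),np.cos(a)]])+[-.106,-.045]
            P=c.proj(W(q,np.c_[b,np.full(4,.0775)]))
            pts=((P-[x0,y0]+.5)*380/(x1-x0)).astype(int)
            cv2.polylines(im,[pts],True,(255,0,255),1); cv2.line(im,tuple(pts[0]),tuple(pts[1]),(0,255,255),2)
        tiles.append(cv2.resize(im,(300,300)))
im=np.vstack([np.hstack(tiles[:2]),np.hstack(tiles[2:4])]); cv2.imwrite("pics/d_t.png",im)
im=np.vstack([np.hstack(tiles[4:6]),np.hstack(tiles[6:8])]); cv2.imwrite("pics/d_s.png",im)
```

```text
(no output)
```

View pics/d_t.png

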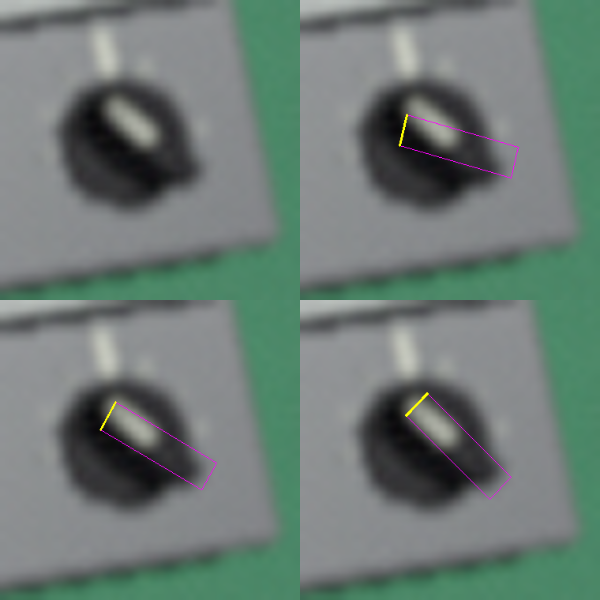

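View pics/d_s.png

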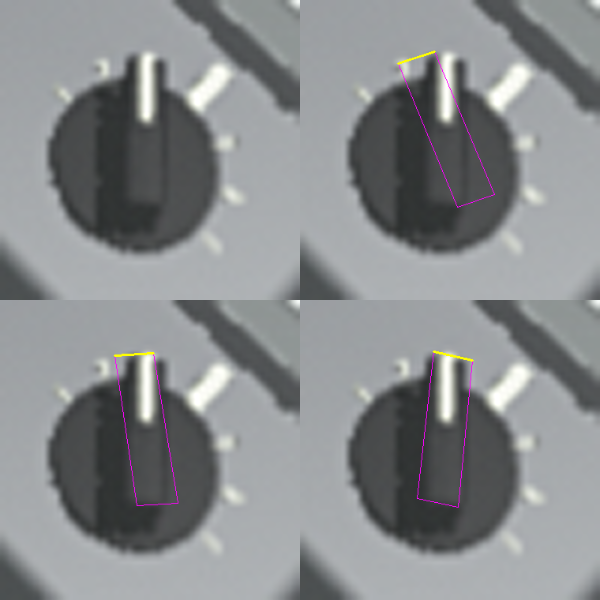

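The dial pointer sits about 40° short of the long mark (θ ≈ 50°), judging by the 40/55 overlays in the side view. I'll write a row planner, where I type the rounded rows myself, and fit the weight.

```bash
cat > p.py <<'E'
from h import *
def yy(Rm): return np.degrees(np.arctan2(Rm[1,1],Rm[0,1]))
def rows(wps,g,start=None):
    """wps: list of (x,y,z,jaw_yaw_deg,nrows) -> rows from the measured pose, tool kept pointing down"""
    s=get_state(); p=np.array(s["eef_pos"]); Rm=R.from_quat(s["tcp_rot"]).as_matrix(); 
    out=[]
    def down(y):
        y=np.radians(y); Y=np.array([np.cos(y),np.sin(y),0]); Z=np.array([0,0,-1.]); return np.c_[np.cross(Y,Z),Y,Z]
    for x,y,z,j,n in wps:
        p0=p.copy(); t=np.array([x,y,z]); y0=yy(Rm); dj=(j-y0+180)%360-180 if abs(j-y0)<170 else j-y0
        for i in range(n):
            pt=p0+(t-p0)*(i+1)/n; Rt=down(y0+dj*(i+1)/n)
            d=Rm.T@(pt-p)*100; w=np.degrees(R.from_matrix(Rm.T@Rt).as_rotvec())
            r=[g]+list(np.round(d,2))+list(np.round(w,2)); out.append([float(v) for v in r])
            # follow rounded
            p=p+Rm@np.array(r[1:4])/100; Rm=Rm@R.from_rotvec(np.radians(r[4:])).as_matrix()
    return out
def show():
    s=get_state(); Rm=R.from_quat(s["tcp_rot"]).as_matrix()
    print("t",round(s["time"],2),"pos",np.round(s["eef_pos"],4),"jaw",yy(Rm).round(2),"tilt",np.degrees(np.arccos(-Rm[2,2])).round(2),"F",np.round(s["contact_force"],1),"M",np.round(s["wrist_torque"],2),"open",round(s["opening"],3),"q",np.round(s["qpos"],2))
E
python3 - <<'E'
from p import *
from scipy.optimize import least_squares
T,S=Cam("top"),Cam("side")
def tp(a): return np.array(a)/7+[125,170]-.5
def sp(a): return np.array(a)/7+[160,120]-.5
F=[(1,1),(1,-1),(-1,-1),(-1,1)]
Mt=[(.018*a,.03*b,.034) for a,b in F]; ut=tp([(88,212),(230,183),(243,265),(112,300)])
Ms=[(-.018,.03,.034),(-.018,-.03,.034),(.018,-.03,.034),(-.018,-.03,.008),(-.007,.022,.064),(.007,.022,.064),(.007,-.022,.064),(-.007,-.022,.064)]
us=sp([(168,172),(262,230),(310,188),(260,262),(190,105),(210,97),(272,147),(260,157)])
def W(q,M):
    M=np.array(M); cs,sn=np.cos(q[2]),np.sin(q[2]); return M@np.array([[cs,sn,0],[-sn,cs,0],[0,0,1]])+[q[0],q[1],0]
for m in("t","s","ts"):
    f=lambda q: np.hstack(([(T.proj(W(q,Mt))-ut).ravel()] if "t" in m else [])+([(S.proj(W(q,Ms))-us).ravel()] if "s" in m else []))
    q=least_squares(f,[.54,.35,.2],loss="soft_l1").x
    print(m,q[:2].round(4),np.degrees(q[2]).round(2),np.sqrt(np.mean(f(q)**2)).round(2))
np.save("w.npy",q)
# path to dial
w=[]; show()
for i in range(1,6):
    a=np.radians(74.5+(-40.5-74.5)*i/5); r=.675+(.537-.675)*i/5
    w.append((r*np.cos(a),r*np.sin(a),.23 if i<5 else .2,74.5+(-42.5-74.5)*i/5,6))
Rw=rows(w,.4)
for i in range(0,len(Rw),5): print(Rw[i:i+5])
E
```

```text
t [0.5418 0.3489] 12.43 0.4
s [0.5411 0.3466] 12.27 0.74
ts [0.5416 0.348 ] 12.42 0.67
t 1.8 pos [0.1799 0.6506 0.2216] jaw 74.54 tilt 0.0 F [-0.8 -0.1 -0.3] M [-0.01  0.01 -0.01] open 1.001 q [ 1.15  0.29  1.58  0.    1.28 -0.15]
[[0.4, -4.22, -1.32, -0.14, -0.0, -0.0, 3.91], [0.4, -4.31, -1.03, -0.14, -0.0, -0.0, 3.9], [0.4, -4.36, -0.73, -0.14, -0.0, -0.0, 3.91], [0.4, -4.41, -0.44, -0.14, -0.0, -0.0, 3.91], [0.4, -4.42, -0.13, -0.14, -0.0, -0.0, 3.9]]
[[0.4, -4.42, 0.16, -0.14, -0.0, -0.0, 3.91], [0.4, -4.05, -1.25, 0.0, -0.0, -0.0, 3.9], [0.4, -4.12, -0.98, 0.0, -0.0, -0.0, 3.9], [0.4, -4.17, -0.69, 0.0, -0.0, -0.0, 3.9], [0.4, -4.22, -0.4, 0.0, -0.0, -0.0, 3.9]]
[[0.4, -4.23, -0.12, 0.0, -0.0, -0.0, 3.9], [0.4, -4.23, 0.17, 0.0, -0.0, -0.0, 3.9], [0.4, -3.87, -1.19, 0.0, -0.0, -0.0, 3.9], [0.4, -3.95, -0.93, 0.0, -0.0, -0.0, 3.9], [0.4, -4.0, -0.65, 0.0, -0.0, -0.0, 3.9]]
[[0.4, -4.04, -0.38, 0.0, -0.0, 0.0, 3.9], [0.4, -4.05, -0.11, 0.0, -0.0, 0.0, 3.9], [0.4, -4.05, 0.17, 0.0, -0.0, 0.0, 3.9], [0.4, -3.7, -1.13, 0.0, -0.0, 0.0, 3.9], [0.4, -3.77, -0.88, 0.0, -0.0, 0.0, 3.9]]
[[0.4, -3.82, -0.61, 0.0, -0.0, 0.0, 3.9], [0.4, -3.85, -0.36, 0.0, -0.0, 0.0, 3.9], [0.4, -3.87, -0.09, 0.0, -0.0, 0.0, 3.9], [0.4, -3.87, 0.17, 0.0, -0.0, 0.0, 3.9], [0.4, -3.53, -1.07, 0.5, -0.0, 0.0, 3.9]]
[[0.4, -3.59, -0.84, 0.5, -0.0, 0.0, 3.9], [0.4, -3.64, -0.58, 0.5, -0.0, 0.0, 3.9], [0.4, -3.67, -0.34, 0.5, -0.0, 0.0, 3.9], [0.4, -3.69, -0.08, 0.5, -0.0, 0.0, 3.9], [0.4, -3.69, 0.16, 0.5, -0.0, 0.0, 3.9]]
```

```bash
python3 -m crank '[[0.4,-4.3,-0.6,-0.2,0,0,3.9],[0.4,-4.3,-0.6,-0.2,0,0,3.9],[0.4,-4.3,-0.6,-0.2,0,0,3.9],[0.4,-4.3,-0.6,-0.2,0,0,3.9],[0.4,-4.3,-0.6,-0.2,0,0,3.9]]'
python3 -m crank '[[0.4,-4.2,-0.5,0,0,0,3.9],[0.4,-4.2,-0.5,0,0,0,3.9],[0.4,-4.2,-0.5,0,0,0,3.9],[0.4,-4.2,-0.5,0,0,0,3.9],[0.4,-4.2,-0.5,0,0,0,3.9]]'
python3 -m crank '[[0.4,-4.1,-0.5,0,0,0,3.9],[0.4,-4.1,-0.5,0,0,0,3.9],[0.4,-4.1,-0.5,0,0,0,3.9],[0.4,-4.1,-0.5,0,0,0,3.9],[0.4,-4.1,-0.5,0,0,0,3.9]]'
python3 -m crank '[[0.4,-4,-0.5,0,0,0,3.9],[0.4,-4,-0.5,0,0,0,3.9],[0.4,-4,-0.5,0,0,0,3.9],[0.4,-4,-0.5,0,0,0,3.9],[0.4,-4,-0.5,0,0,0,3.9]]'
python3 - <<'E'
from p import *
show()
for r in rows([(.407,-.347,.2,-42.5,10)],.4): print(r)
E
```

```text
time: 2.3
eef_pos: [0.3661, 0.5377, 0.2318]
tcp_rot: [0.302, 0.953, 0.0, 0.0]
contact_force: [1.0, 0.3, 0.3]
opening: 0.298
time: 2.8
eef_pos: [0.5024, 0.377, 0.2317]
tcp_rot: [0.459, 0.889, 0.0, 0.0]
contact_force: [1.1, -0.3, 0.2]
opening: 0.303
time: 3.3
eef_pos: [0.5748, 0.1846, 0.2318]
tcp_rot: [0.603, 0.798, 0.0, 0.0]
contact_force: [0.6, 0.6, -1.0]
opening: 0.301
time: 3.8
eef_pos: [0.5781, -0.016, 0.2318]
tcp_rot: [0.729, 0.684, 0.0, 0.0]
contact_force: [0.3, 0.4, 0.4]
opening: 0.301
t 3.8 pos [ 0.5781 -0.016   0.2318] jaw -3.62 tilt 0.03 F [0.3 0.4 0.4] M [ 0.01 -0.01  0.01] open 0.301 q [-0.2   0.07  1.81 -0.    1.27 -0.14]
[0.4, -3.41, -1.5, 0.32, 0.03, 0.0, 3.89]
[0.4, -3.51, -1.26, 0.32, 0.0, 0.0, 3.89]
[0.4, -3.58, -1.03, 0.31, 0.0, 0.0, 3.88]
[0.4, -3.64, -0.77, 0.32, 0.0, 0.0, 3.89]
[0.4, -3.69, -0.53, 0.32, 0.0, 0.0, 3.89]
[0.4, -3.72, -0.28, 0.32, 0.0, 0.0, 3.89]
[0.4, -3.72, -0.03, 0.32, 0.0, 0.0, 3.88]
[0.4, -3.72, 0.23, 0.32, 0.0, 0.0, 3.89]
[0.4, -3.7, 0.48, 0.31, 0.0, 0.0, 3.89]
[0.4, -3.65, 0.73, 0.32, 0.01, 0.0, 3.89]
```

```bash
python3 -m crank '[[0.4,-3.4,-1.5,0.3,0,0,3.9],[0.4,-3.5,-1.25,0.3,0,0,3.9],[0.4,-3.6,-1.0,0.3,0,0,3.9],[0.4,-3.6,-0.8,0.3,0,0,3.9],[0.4,-3.7,-0.5,0.3,0,0,3.9]]'
python3 -m crank '[[0.4,-3.7,-0.3,0.3,0,0,3.9],[0.4,-3.7,0,0.3,0,0,3.9],[0.4,-3.7,0.2,0.3,0,0,3.9],[0.4,-3.7,0.5,0.3,0,0,3.9],[0.4,-3.65,0.75,0.3,0,0,3.9]]'
python3 - <<'E'
from p import *
show()
for r in rows([(.407,-.347,.115,-42.5,3)],.4): print(r)
E
```

```text
time: 4.3
eef_pos: [0.4927, -0.181, 0.2168]
tcp_rot: [0.834, 0.551, 0.0, 0.0]
contact_force: [-0.3, 0.3, 1.4]
opening: 0.298
time: 4.8
eef_pos: [0.4077, -0.3463, 0.2018]
tcp_rot: [0.916, 0.402, 0.0, 0.0]
contact_force: [0.7, -0.6, -0.2]
opening: 0.3
t 4.8 pos [ 0.4077 -0.3463  0.2018] jaw -42.62 tilt 0.04 F [ 0.7 -0.6 -0.2] M [-0.   -0.05  0.01] open 0.3 q [-0.89 -0.01  1.94  0.    1.21 -0.15]
[0.4, -0.03, -0.0, 2.89, 0.04, 0.0, -0.04]
[0.4, -0.04, -0.01, 2.9, 0.0, 0.0, -0.04]
[0.4, -0.03, -0.0, 2.89, 0.0, 0.0, -0.04]
```

```bash
python3 -m crank '[[0.4,0,0,3,0,0,0],[0.4,0,0,3,0,0,0],[0.4,0,0,2.6,0,0,0]]'
python3 - <<'E'
from p import *
show()
T,S=Cam("top"),Cam("side")
a=cv2.resize(T.img[200:280,340:430,::-1],None,fx=4,fy=4,interpolation=2); b=cv2.resize(S.img[300:384,260:370,::-1],None,fx=4,fy=4,interpolation=2)
h=max(a.shape[0],b.shape[0]); z=np.zeros((h,a.shape[1]+b.shape[1],3),np.uint8); z[:a.shape[0],:a.shape[1]]=a; z[:b.shape[0],a.shape[1]:]=b
cv2.imwrite("pics/d1.png",z)
E
```

```text
time: 5.1
eef_pos: [0.4081, -0.3453, 0.1145]
tcp_rot: [0.915, 0.403, 0.0, -0.0]
contact_force: [-0.0, 1.0, -0.2]
opening: 0.3
t 5.1 pos [ 0.4081 -0.3453  0.1145] jaw -42.52 tilt 0.0 F [-0.   1.  -0.2] M [-0.05 -0.04 -0.03] open 0.3 q [-0.89  0.09  2.01  0.    1.04 -0.15]
```

View pics/d1.png

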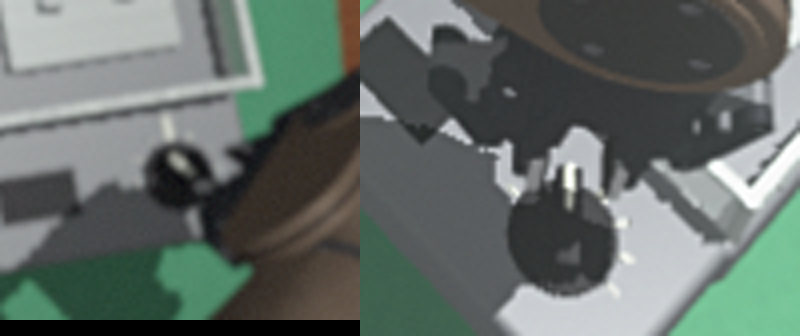

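The side view shows the two fingers straddling the bar (about 568,190 in the crop) with the console clear, so I descend and grip gently.

```bash
python3 -m crank '[[0.4,-0.2,0,1.5,0,0,0],[0.4,0,0,1.5,0,0,0],[0.4,0,0,1.3,0,0,0],[0.4,0,0,0,0,0,0]]' 30
python3 -m crank '[[1,0,0,0,0,0,0],[1,0,0,0,0,0,0],[1,0,0,0,0,0,0],[1,0,0,0,0,0,0]]' 30
python3 -c "
from p import *
show()"
```

```text
time: 5.6
eef_pos: [0.4063, -0.3453, 0.0705]
tcp_rot: [0.915, 0.403, -0.001, -0.002]
contact_force: [-0.5, 0.0, -0.2]
opening: 0.303
time: 6.0
eef_pos: [0.4075, -0.3468, 0.0733]
tcp_rot: [0.915, 0.403, 0.0, 0.001]
contact_force: [-0.2, -0.3, -0.2]
opening: -0.0
t 6.0 pos [ 0.4075 -0.3468  0.0733] jaw -42.45 tilt 0.07 F [-0.2 -0.3 -0.2] M [-0.02 -0.04 -0.03] open -0.0 q [-0.89  0.15  2.03 -0.    0.96 -0.15]
```

Run:
```python
from p import *
show()
T,S=Cam("top"),Cam("side")
a=cv2.resize(T.img[200:280,340:430,::-1],None,fx=4,fy=4,interpolation=2); b=cv2.resize(S.img[300:384,260:370,::-1],None,fx=4,fy=4,interpolation=2)
h=max(a.shape[0],b.shape[0]); z=np.zeros((h,a.shape[1]+b.shape[1],3),np.uint8); z[:a.shape[0],:a.shape[1]]=a; z[:b.shape[0],a.shape[1]:]=b
cv2.imwrite("pics/d2.png",z)
```

```text
t 6.0 pos [ 0.4075 -0.3468  0.0733] jaw -42.45 tilt 0.07 F [-0.2 -0.3 -0.2] M [-0.02 -0.04 -0.03] open -0.0 q [-0.89  0.15  2.03 -0.    0.96 -0.15]
```

View pics/d2.png

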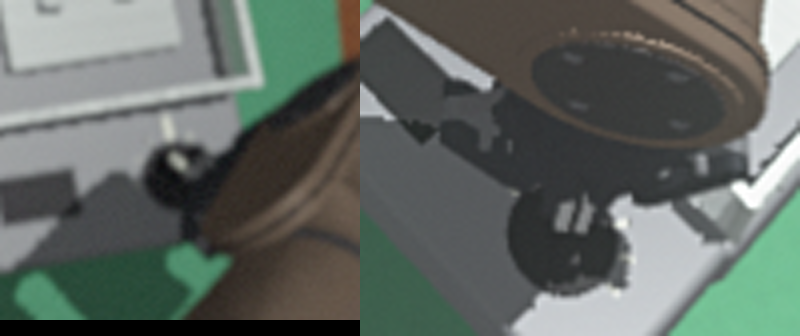

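Run:
```python
from p import *
T,S=Cam("top"),Cam("side")
s=get_state();p=s["eef_pos"];Rm=R.from_quat(s["tcp_rot"]).as_matrix()
P=[p,p+Rm@[0,0,.017],p+Rm@[.011,0,.017],p+Rm@[-.011,0,.017],p+Rm@[0,0,-.054]]
q=np.load("bal.npy"); cs,sn=np.cos(q[2]),np.sin(q[2])
D=lambda b:np.array([q[0]+cs*b[0]-sn*b[1],q[1]+sn*b[0]+cs*b[1],b[2]])
Q=[D((-.106,-.045,.0775)),D((-.106,-.045,.05))]
print(T.proj(P).round(1),S.proj(P).round(1)); print(S.proj(Q).round(1))
def big(c,x0,y0,x1,y1,k,P,Q):
    im=cv2.resize(c.img[y0:y1,x0:x1,::-1],None,fx=k,fy=k,interpolation=2)
    for X,col in((P,(255,0,255)),(Q,(0,255,255))):
        for u in c.proj(X): cv2.circle(im,tuple(int(v) for v in (u-[x0,y0]+.5)*k),3,col,-1)
    return im
cv2.imwrite("pics/d3.png",np.hstack([big(S,285,325,345,383,9,[],[]),])); 
cv2.imwrite("pics/d4.png",np.hstack([big(S,285,325,345,383,9,P,Q)]))
```

```text
[[387.8 244. ]
 [385.5 244. ]
 [382.5 241.5]
 [388.4 246.5]
 [395.7 244.1]] [[311.3 353.4]
 [310.3 356.7]
 [310.4 350.7]
 [310.2 362.9]
 [314.6 341.9]]
[[311.8 352.8]
 [310.2 358.2]]Traceback (most recent call last):
  File "<stdin>", line 14, in <module>
  File "<stdin>", line 12, in big
  File "h.py", line 9, in proj
    P=np.atleast_2d(P).astype(float); q=(P-s.T[:3,3])@s.T[:3,:3]; q=q*[1,-1,-1]
                                         ~^~~~~~~~~~
ValueError: operands could not be broadcast together with shapes (1,0) (3,)
```

Run:
```python
from p import *
S=Cam("side"); show()
s=get_state();p=s["eef_pos"];Rm=R.from_quat(s["tcp_rot"]).as_matrix()
P=[p,p+Rm@[0,0,.017],p+Rm@[.011,0,.017],p+Rm@[-.011,0,.017],p+Rm@[0,0,-.054]]
x0,y0,x1,y1,k=285,330,335,383,8
im=cv2.resize(S.img[y0:y1,x0:x1,::-1],None,fx=k,fy=k,interpolation=2); b=im.copy()
for u in S.proj(P): cv2.circle(b,tuple(int(v) for v in (u-[x0,y0]+.5)*k),3,(255,0,255),-1)
cv2.imwrite("pics/d3.png",np.hstack([cv2.convertScaleAbs(im,alpha=1.6),b]))
```

```text
t 6.25 pos [ 0.4072 -0.3465  0.0728] jaw -42.46 tilt 0.02 F [-0.  -0.7  0.5] M [-0.04 -0.02  0.01] open -0.004 q [-0.89  0.16  2.03  0.    0.96 -0.15]
```

View pics/d3.png

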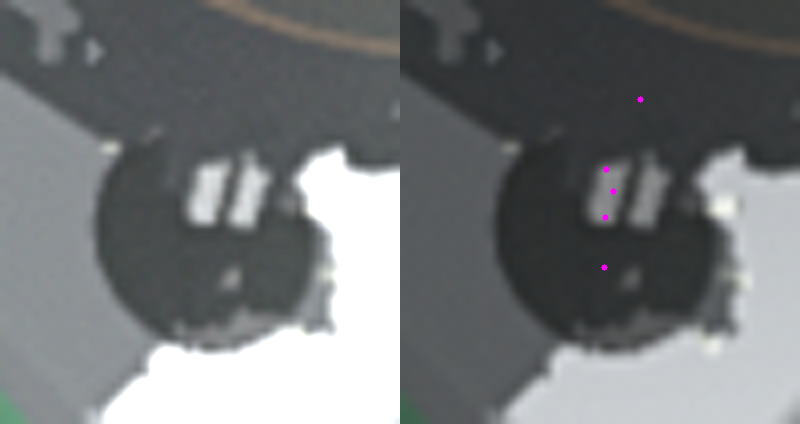

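Run:
```python
from p import *
S=Cam("side"); show()
s=get_state();Rm=R.from_quat(s["tcp_rot"]).as_matrix()
for p,ys in((np.array([.4081,-.3453,.1145]),(-.013,.013)),(np.array([.4072,-.3468,.0725]),(-.004,.004))):
  for y in ys:
    for e in(-.01,0,.01,.017):
        print(p[2],y,e,S.proj([p+Rm@[-.011,y,e],p+Rm@[.011,y,e]]).round(1).tolist())
im=cv2.imread("pics/d1.png")[120:260,470:680]
cv2.imwrite("pics/d5.png",cv2.resize(im,None,fx=3.5,fy=3.5,interpolation=2))
```

```text
t 6.3 pos [ 0.4072 -0.3465  0.0727] jaw -42.46 tilt 0.0 F [ 0.5 -0.4 -0.1] M [ 0.01 -0.02  0.01] open -0.0 q [-0.89  0.16  2.03 -0.    0.96 -0.15]
0.1145 -0.013 -0.01 [[306.5, 347.1], [306.8, 334.3]]
0.1145 -0.013 0 [[305.9, 349.2], [306.3, 336.6]]
0.1145 -0.013 0.01 [[305.4, 351.4], [305.8, 338.8]]
0.1145 -0.013 0.017 [[305.0, 352.8], [305.4, 340.3]]
0.1145 0.013 -0.01 [[322.0, 349.0], [322.0, 336.1]]
0.1145 0.013 0 [[321.2, 351.1], [321.2, 338.4]]
0.1145 0.013 0.01 [[320.5, 353.3], [320.5, 340.6]]
0.1145 0.013 0.017 [[320.0, 354.7], [320.0, 342.1]]
0.0725 -0.004 -0.01 [[309.5, 357.6], [309.8, 345.1]]
0.0725 -0.004 0 [[308.9, 359.5], [309.2, 347.2]]
0.0725 -0.004 0.01 [[308.4, 361.5], [308.6, 349.2]]
0.0725 -0.004 0.017 [[308.0, 362.8], [308.3, 350.6]]
0.0725 0.004 -0.01 [[314.0, 358.1], [314.2, 345.7]]
0.0725 0.004 0 [[313.4, 360.1], [313.6, 347.7]]
0.0725 0.004 0.01 [[312.8, 362.0], [313.0, 349.7]]
0.0725 0.004 0.017 [[312.4, 363.3], [312.6, 351.1]]
```

View pics/d5.png

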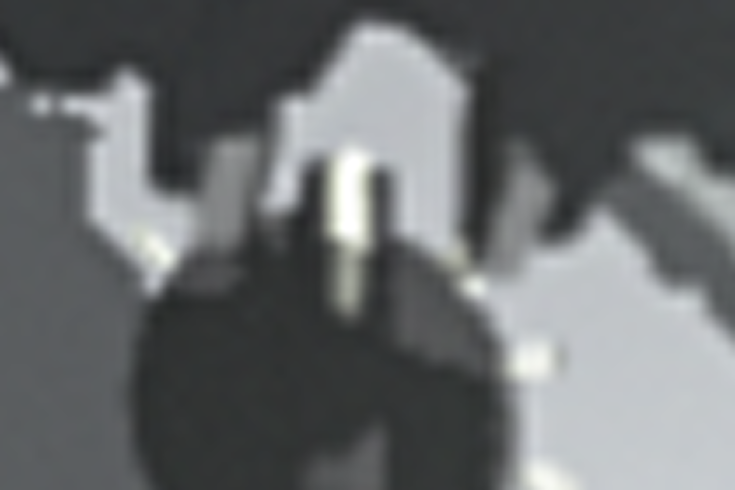

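Run:
```python
import cv2,numpy as np
a=cv2.imread("pics/d1.png")[100:220,110:260];b=cv2.imread("pics/d2.png")[100:220,110:260]
z=np.hstack([cv2.resize(i,None,fx=2.6,fy=2.6,interpolation=2) for i in(a,b)])
cv2.imwrite("pics/d6.png",cv2.convertScaleAbs(z,alpha=1.7))
```

```text
(no output)
```

View pics/d6.png

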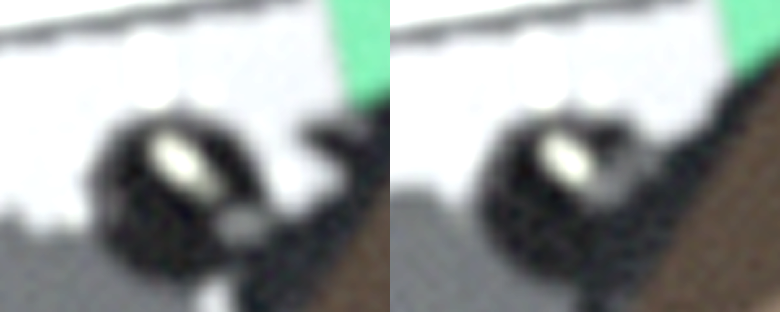

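The jaws shut fully (opening 0) with no contact. In both pictures the fingertips show about 25 mm higher than the TCP reading implies: side row 357, top column 387. So they closed just above the bar. I'll reopen and descend in guarded steps, watching force and pictures.

```bash
python3 -m crank '[[0.4,0,0,0,0,0,0],[0.4,0,0,0,0,0,0],[0.4,0,0,0,0,0,0],[0.4,0,0,0.5,0,0,0]]' 30
python3 -m crank '[[0.4,0,0,0.3,0,0,0],[0.4,0,0,0.2,0,0,0]]'
python3 -m crank '[[0.4,0,0,0.3,0,0,0],[0.4,0,0,0.2,0,0,0]]'
cat > look.py <<'E'
from p import *
import sys
def look(name):
    show()
    T,S=Cam("top"),Cam("side")
    s=get_state();p=s["eef_pos"];Rm=R.from_quat(s["tcp_rot"]).as_matrix()
    out=[]
    for c,(x0,y0,x1,y1) in((T,(365,220,415,270)),(S,(285,325,340,380))):
        im=cv2.resize(c.img[y0:y1,x0:x1,::-1],(400,400),interpolation=2); out.append(cv2.convertScaleAbs(im,alpha=1.4))
    cv2.imwrite(name,np.hstack(out))
look(sys.argv[1])
E
python3 look.py pics/e1.png
```

```text
time: 6.7
eef_pos: [0.4076, -0.347, 0.0682]
tcp_rot: [0.915, 0.403, 0.0, 0.001]
contact_force: [-0.8, -0.5, 1.0]
opening: 0.3
time: 6.9
eef_pos: [0.4069, -0.3462, 0.0619]
tcp_rot: [0.915, 0.403, -0.0, -0.001]
contact_force: [-0.1, 1.5, -0.8]
opening: 0.303
time: 7.1
eef_pos: [0.4071, -0.3464, 0.0572]
tcp_rot: [0.915, 0.403, -0.0, -0.0]
contact_force: [-0.1, 0.0, 0.2]
opening: 0.301
t 7.1 pos [ 0.4071 -0.3464  0.0572] jaw -42.46 tilt 0.02 F [-0.1  0.   0.2] M [-0.01 -0.05  0.01] open 0.301 q [-0.89  0.18  2.03 -0.    0.93 -0.15]
```

View pics/e1.png

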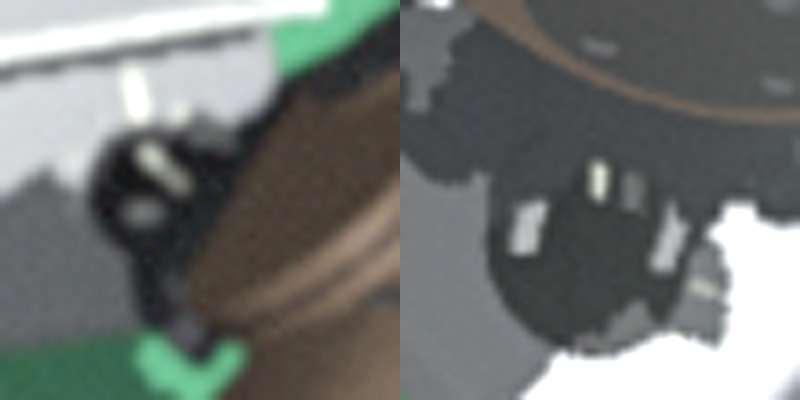

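No contact with the TCP at 0.057 m, where nominal tips would already be inside the skirt, so the offset is confirmed. I continue guarded.

```bash
python3 -m crank '[[0.4,0,0,0.3,0,0,0],[0.4,0,0,0.2,0,0,0],[0.4,0,0,0,0,0,0]]'
python3 -m crank '[[0.4,0,0,0.2,0,0,0],[0.4,0,0,0.2,0,0,0],[0.4,0,0,0,0,0,0]]'
python3 look.py pics/e2.png
```

```text
time: 7.5
eef_pos: [0.407, -0.3463, 0.0523]
tcp_rot: [0.915, 0.403, -0.0, -0.0]
contact_force: [-0.3, 0.3, -0.0]
opening: 0.3
time: 7.8
eef_pos: [0.407, -0.3463, 0.0483]
tcp_rot: [0.915, 0.403, -0.0, -0.0]
contact_force: [-0.3, -0.9, 0.8]
opening: 0.298
t 7.8 pos [ 0.407  -0.3463  0.0483] jaw -42.46 tilt 0.04 F [-0.3 -0.9  0.8] M [-0.02  0.   -0.04] open 0.298 q [-0.89  0.19  2.04  0.    0.91 -0.15]
```

View pics/e2.png

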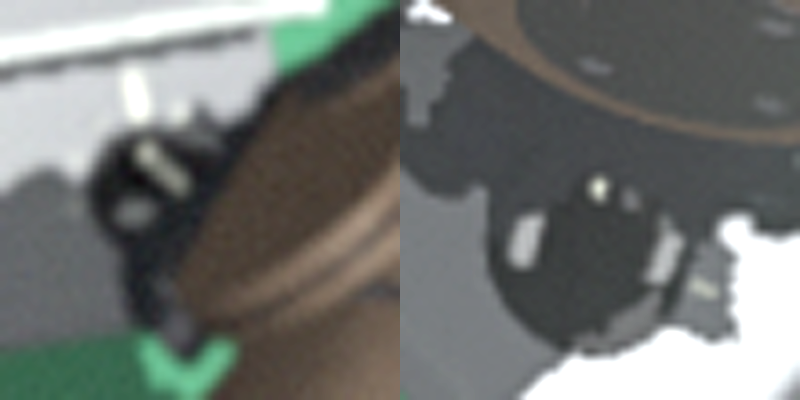

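```bash
python3 -m crank '[[1,0,0,0,0,0,0],[1,0,0,0,0,0,0],[1,0,0,0,0,0,0]]' 30; python3 look.py pics/e3.png
```

```text
time: 8.2
eef_pos: [0.4074, -0.3467, 0.0488]
tcp_rot: [0.915, 0.403, 0.0, 0.0]
contact_force: [0.9, -1.7, 0.3]
opening: 0.133
t 8.2 pos [ 0.4074 -0.3467  0.0488] jaw -42.47 tilt 0.05 F [ 0.9 -1.7  0.3] M [-0.04 -0.12 -0.03] open 0.133 q [-0.89  0.19  2.04  0.    0.91 -0.15]
```

View pics/e3.png

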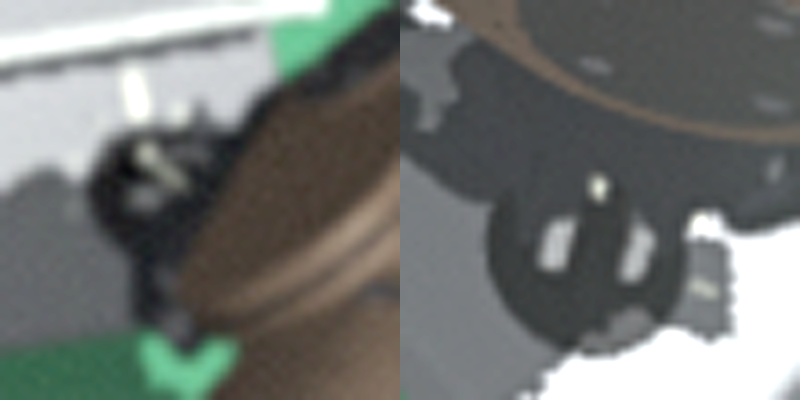

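The opening stopped at 0.133 (11.3 mm), so the bar is gripped. Now turning clockwise 40° (+z tool turn).

```bash
python3 -m crank '[[1,0,0,0,0,0,5],[1,0,0,0,0,0,5],[1,0,0,0,0,0,5],[1,0,0,0,0,0,5]]' 50
python3 -m crank '[[1,0,0,0,0,0,5],[1,0,0,0,0,0,5],[1,0,0,0,0,0,5],[1,0,0,0,0,0,5],[1,0,0,0,0,0,0]]'; python3 look.py pics/e4.png
```

```text
time: 8.7
eef_pos: [0.4074, -0.3467, 0.0489]
tcp_rot: [0.972, 0.236, 0.0, 0.0]
contact_force: [-0.4, -0.7, 1.2]
opening: 0.129
time: 9.2
eef_pos: [0.4075, -0.3467, 0.0489]
tcp_rot: [0.998, 0.066, 0.0, 0.0]
contact_force: [-0.1, -0.5, 0.7]
opening: 0.128
t 9.2 pos [ 0.4075 -0.3467  0.0489] jaw -82.46 tilt 0.05 F [-0.1 -0.5  0.7] M [-0.04 -0.17 -0.06] open 0.128 q [-0.89  0.19  2.04  0.    0.91  0.54]
```

View pics/e4.png

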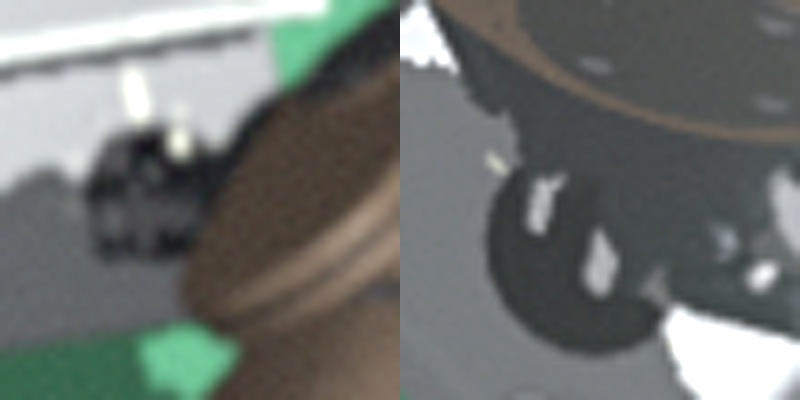

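```bash
python3 -m crank '[[0.4,0,0,0,0,0,0],[0.4,0,0,0,0,0,0],[0.4,0,0,-1,0,0,0],[0.4,0,0,-3,0,0,0],[0.4,0,0,-4,0,0,0]]'
python3 -m crank '[[0.4,0,0,-4,0,0,0],[0.4,0,0,-4,0,0,0]]'; python3 look.py pics/e5.png
```

```text
time: 9.8
eef_pos: [0.4059, -0.3451, 0.1278]
tcp_rot: [0.998, 0.066, -0.002, -0.002]
contact_force: [-0.1, 0.6, -0.1]
opening: 0.296
time: 10.0
eef_pos: [0.407, -0.3462, 0.2109]
tcp_rot: [0.998, 0.066, 0.0, 0.0]
contact_force: [0.8, -1.3, -0.4]
opening: 0.3
t 10.0 pos [ 0.407  -0.3462  0.2109] jaw -82.43 tilt 0.02 F [ 0.8 -1.3 -0.4] M [-0.04 -0.05  0.  ] open 0.3 q [-0.89 -0.02  1.93 -0.    1.22  0.54]
```

View pics/e5.png

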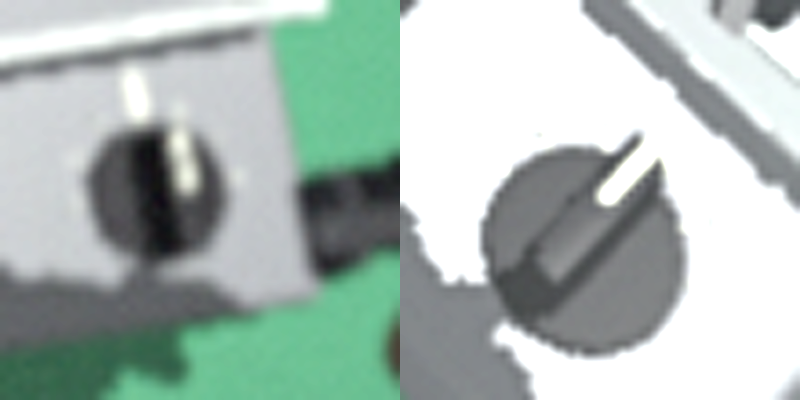

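Run:
```python
from p import *
T,S=Cam("top"),Cam("side")
out=[]
q=np.load("bal.npy"); cs,sn=np.cos(q[2]),np.sin(q[2])
D=lambda b:np.array([q[0]+cs*b[0]-sn*b[1],q[1]+sn*b[0]+cs*b[1],b[2]])
for c,(x0,y0,x1,y1) in((T,(365,220,415,270)),(S,(285,325,335,375))):
    k=8; im=cv2.resize(c.img[y0:y1,x0:x1,::-1],None,fx=k,fy=k,interpolation=2)
    g=cv2.cvtColor(im,cv2.COLOR_BGR2GRAY)
    L=[D((-.106+t,-.045,.0775)) for t in(-.022,0,.022)]+[D((-.106+t,-.045,.045)) for t in(.028,.04)]
    for u in c.proj(L): cv2.circle(im,tuple(int(v) for v in (u-[x0,y0]+.5)*k),2,(255,0,255),-1)
    m=(g>(150 if c is T else 200)).astype(np.uint8); n,lab,st,ce=cv2.connectedComponentsWithStats(m)
    for i in range(1,n):
        if 150<st[i,4]<3000:
            pts=np.argwhere(lab==i)[:,::-1]/k+[x0,y0]-.5; mu=pts.mean(0); d=np.linalg.svd(pts-mu,full_matrices=False)[2][0]; ln=np.ptp((pts-mu)@d)/2
            for z in(.0775,.045):
                A,B=c.atz(mu-d*ln*.7,z),c.atz(mu+d*ln*.7,z); v=B-A; print(c.n,mu.round(1),st[i,4],"z",z,"mid",((A+B)/2).round(4)[:2],"yaw-bal",((np.degrees(np.arctan2(v[1],v[0])-q[2])+90)%180-90).round(1))
    out.append(im)
cv2.imwrite("pics/e6.png",np.hstack(out))
```

```text
top [381.4 231.2] 1952 z 0.0775 mid [ 0.4441 -0.329 ] yaw-bal -8.8
top [381.4 231.2] 1952 z 0.045 mid [ 0.4448 -0.3416] yaw-bal -8.8
top [387. 233.] 441 z 0.0775 mid [ 0.4385 -0.3447] yaw-bal 57.4
top [387. 233.] 441 z 0.045 mid [ 0.439  -0.3578] yaw-bal 57.4
top [387.4 239. ] 603 z 0.0775 mid [ 0.4214 -0.3446] yaw-bal -0.9
top [387.4 239. ] 603 z 0.045 mid [ 0.4214 -0.3577] yaw-bal -0.9
top [394.5 241.3] 189 z 0.0775 mid [ 0.4144 -0.3647] yaw-bal -2.7
top [394.5 241.3] 189 z 0.045 mid [ 0.4141 -0.3785] yaw-bal -2.7
side [320.4 336.7] 153 z 0.0775 mid [ 0.4396 -0.3347] yaw-bal -81.0
side [320.4 336.7] 153 z 0.045 mid [ 0.4516 -0.3274] yaw-bal -81.0
side [304.6 342.7] 549 z 0.0775 mid [ 0.4086 -0.3261] yaw-bal 40.7
side [304.6 342.7] 549 z 0.045 mid [ 0.4191 -0.3184] yaw-bal 40.7
side [313.  343.3] 541 z 0.0775 mid [ 0.4204 -0.3358] yaw-bal -29.4
side [313.  343.3] 541 z 0.045 mid [ 0.4316 -0.3286] yaw-bal -29.4
side [298.  346.8] 456 z 0.0775 mid [ 0.394  -0.3247] yaw-bal 87.0
side [298.  346.8] 456 z 0.045 mid [ 0.4038 -0.317 ] yaw-bal 87.0
side [302.8 372.7] 804 z 0.0775 mid [ 0.372  -0.3637] yaw-bal -72.3
side [302.8 372.7] 804 z 0.045 mid [ 0.3808 -0.3579] yaw-bal -72.3
```

View pics/e6.png

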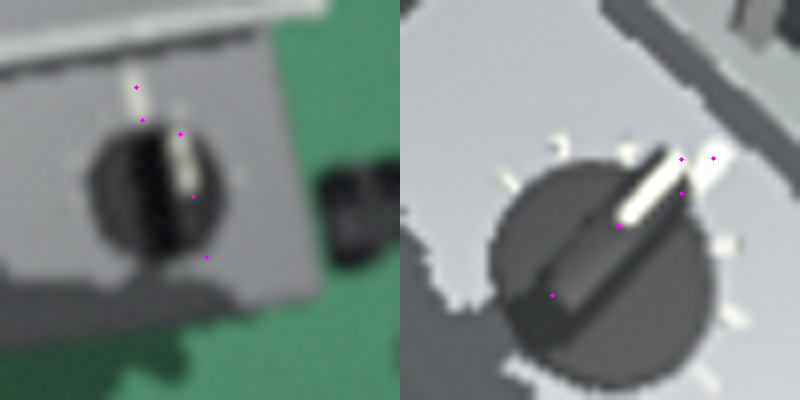

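Run:
```python
from p import *
S=Cam("side"); q=np.load("bal.npy")
x0,y0,x1,y1,k=285,325,335,375,8
g=cv2.cvtColor(cv2.resize(S.img[y0:y1,x0:x1],None,fx=k,fy=k,interpolation=2),cv2.COLOR_RGB2GRAY)
for nm,z,poly in(("ptr",.0775,[(205,225),(255,235),(300,165),(262,140)]),("mark",.045,[(286,190),(315,200),(345,150),(310,130)])):
    M=np.zeros_like(g); cv2.fillPoly(M,[np.array(poly)],1)
    for th in(210,220,230,240):
        pts=np.argwhere((g>th)&(M>0))[:,::-1]/k+[x0,y0]-.5
        if len(pts)<50: continue
        mu=pts.mean(0); d=np.linalg.svd(pts-mu,full_matrices=False)[2][0]
        A,B=S.atz(mu-d*3,z),S.atz(mu+d*3,z);v=B-A
        print(nm,th,len(pts),mu.round(1),((A+B)/2)[:2].round(4),((np.degrees(np.arctan2(v[1],v[0])-q[2])+90)%180-90).round(1))
```

```text
ptr 210 1704 [316.7 347.6] [ 0.4207 -0.3456] -2.6
ptr 220 1511 [316.7 347.6] [ 0.4206 -0.3456] -2.3
ptr 230 1312 [316.6 347.7] [ 0.4204 -0.3455] -1.7
ptr 240 1108 [316.5 347.8] [ 0.4201 -0.3455] -1.1
mark 210 1657 [323.6 344.9] [ 0.4459 -0.3427] 13.9
mark 220 1456 [323.5 344.9] [ 0.4458 -0.3426] 12.6
mark 230 1255 [323.4 344.9] [ 0.4457 -0.3425] 10.7
mark 240 1029 [323.3 344.9] [ 0.4456 -0.3424] 9.3
```

The dial pointer now lies parallel to the long mark, within about 1–2° of the balance's x axis in both views. Next, the weight.

Run:
```python
from p import *
for r in rows([(.575,-.08,.215,-82.4+94.8*.45,9),(.5416,.348,.19,12.4,11)],.1): print(r)
```

```text
[0.1, 2.24, -2.69, -0.07, -0.0, 0.0, -4.74]
[0.1, 2.45, -2.49, -0.07, -0.0, 0.0, -4.75]
[0.1, 2.66, -2.28, -0.07, -0.0, 0.0, -4.74]
[0.1, 2.83, -2.05, -0.07, -0.0, 0.0, -4.75]
[0.1, 2.99, -1.82, -0.07, -0.0, 0.0, -4.74]
[0.1, 3.13, -1.56, -0.07, -0.0, 0.0, -4.75]
[0.1, 3.25, -1.29, -0.07, -0.0, 0.0, -4.74]
[0.1, 3.35, -1.02, -0.07, -0.0, 0.0, -4.75]
[0.1, 3.42, -0.74, -0.07, -0.0, 0.0, -4.74]
[0.1, 2.8, -2.72, 0.23, -0.0, 0.0, -4.74]
[0.1, 3.01, -2.48, 0.22, -0.0, 0.0, -4.74]
[0.1, 3.21, -2.23, 0.23, -0.01, 0.0, -4.74]
[0.1, 3.38, -1.95, 0.23, 0.0, 0.0, -4.74]
[0.1, 3.53, -1.66, 0.23, 0.0, 0.0, -4.74]
[0.1, 3.65, -1.37, 0.22, 0.0, 0.0, -4.74]
[0.1, 3.76, -1.06, 0.23, 0.0, 0.0, -4.74]
[0.1, 3.83, -0.75, 0.23, 0.0, 0.0, -4.74]
[0.1, 3.88, -0.43, 0.22, 0.0, 0.0, -4.74]
[0.1, 3.9, -0.1, 0.23, 0.0, 0.0, -4.74]
[0.1, 3.89, 0.21, 0.23, 0.0, 0.0, -4.74]
```

```bash
python3 -m crank '[[0.1,2.25,-2.7,-0.2,0,0,-4.75],[0.1,2.45,-2.5,-0.2,0,0,-4.75],[0.1,2.65,-2.3,-0.2,0,0,-4.75],[0.1,2.85,-2.05,-0.2,0,0,-4.75],[0.1,3,-1.8,-0.2,0,0,-4.75]]' 
python3 -m crank '[[0.1,3.15,-1.55,0,0,0,-4.75],[0.1,3.25,-1.3,0,0,0,-4.75],[0.1,3.35,-1,0,0,0,-4.75],[0.1,3.4,-0.75,0,0,0,-4.75],[0.1,2.8,-2.7,0,0,0,-4.75]]'
python3 -m crank '[[0.1,3,-2.5,0,0,0,-4.75],[0.1,3.2,-2.25,0,0,0,-4.75],[0.1,3.4,-1.95,0,0,0,-4.75],[0.1,3.55,-1.65,0,0,0,-4.75],[0.1,3.65,-1.35,0,0,0,-4.75]]'
python3 - <<'E'
from p import *
show()
for r in rows([(.5416,.348,.15,12.4,5)],.1): print(r)
E
```

```text
time: 10.75
eef_pos: [0.5002, -0.1963, 0.2163]
tcp_rot: [0.962, 0.271, -0.002, -0.002]
contact_force: [0.7, 0.2, 0.3]
opening: 0.451
time: 11.25
eef_pos: [0.5732, -0.0403, 0.2161]
tcp_rot: [0.886, 0.463, -0.001, -0.001]
contact_force: [-0.2, -0.3, -1.2]
opening: 0.452
time: 11.75
eef_pos: [0.5556, 0.155, 0.2161]
tcp_rot: [0.772, 0.636, -0.002, -0.001]
contact_force: [0.7, 0.7, 0.6]
opening: 0.448
t 11.75 pos [0.5556 0.155  0.2161] jaw -11.01 tilt 0.26 F [0.7 0.7 0.6] M [-0.02 -0.04 -0.06] open 0.448 q [ 0.1   0.08  1.83 -0.    1.24  0.29]
[0.1, 3.74, -1.01, 1.32, -0.25, 0.07, -4.68]
[0.1, 3.8, -0.7, 1.32, 0.0, -0.0, -4.68]
[0.1, 3.85, -0.39, 1.33, 0.0, -0.0, -4.68]
[0.1, 3.87, -0.08, 1.32, 0.0, -0.0, -4.68]
[0.1, 3.87, 0.24, 1.32, 0.0, -0.0, -4.69]
```

```bash
python3 -m crank '[[0.1,3.75,-1,0.7,0,0,-4.7],[0.1,3.8,-0.7,0.8,0,0,-4.7],[0.1,3.85,-0.4,1.2,0,0,-4.7],[0.1,3.85,-0.1,1.8,0,0,-4.7],[0.1,3.85,0.25,2,0,0,-4.7]]'
python3 -m crank '[[0.1,0,0,0,0,0,0],[0.1,0,0,2,0,0,0],[0.1,0,0,2,0,0,0],[0.1,0,0,1,0,0,0]]'
cat > look2.py <<'E'
from p import *
import sys
show(); T,S=Cam("top"),Cam("side"); out=[]
for c,(x0,y0,x1,y1) in((T,(115,170,185,240)),(S,(155,100,235,180))):
    out.append(cv2.resize(c.img[y0:y1,x0:x1,::-1],(400,400),interpolation=2))
cv2.imwrite(sys.argv[1],np.hstack(out))
E
python3 look2.py pics/w1.png
```

```text
time: 12.25
eef_pos: [0.5424, 0.3475, 0.1511]
tcp_rot: [0.626, 0.78, -0.001, -0.001]
contact_force: [0.9, 0.1, -0.2]
opening: 0.452
time: 12.65
eef_pos: [0.5417, 0.345, 0.0999]
tcp_rot: [0.628, 0.779, -0.003, -0.001]
contact_force: [0.1, 0.7, -0.9]
opening: 0.446
t 12.65 pos [0.5417 0.345  0.0999] jaw 12.27 tilt 0.37 F [ 0.1  0.7 -0.9] M [-0.02  0.03  0.06] open 0.446 q [ 0.41  0.34  1.75 -0.    1.06  0.2 ]
```

View pics/w1.png

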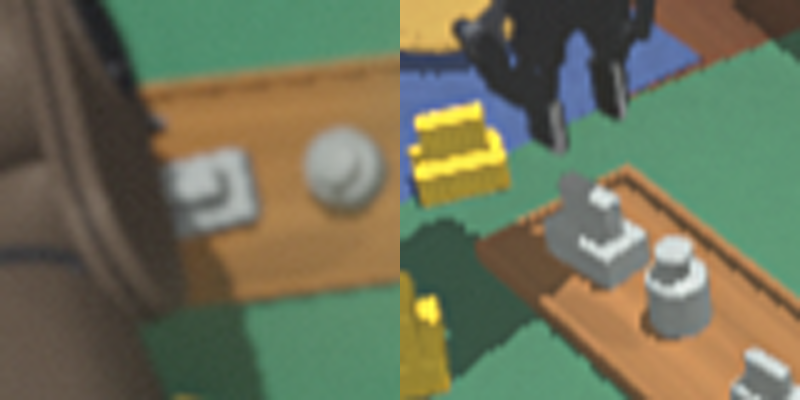

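```bash
python3 - <<'E'
from p import *
S=Cam("side"); s=get_state();p=s["eef_pos"];Rm=R.from_quat(s["tcp_rot"]).as_matrix()
for e in(-.03,-.02,-.01,0,.01,.017):
    print(e,[((S.proj([p+Rm@[x,y,e]])[0]-[155,100]+.5)*5+[400,0]).round(0).tolist() for y in(-.026,.026) for x in (-.011,.011)])
E
python3 - <<'E'
import cv2
im=cv2.imread("pics/w1.png")[0:260,400:700]; cv2.imwrite("pics/w1z.png",cv2.resize(im,None,fx=2.3,fy=2.3,interpolation=2))
E
```

```text
-0.03 [[558.0, 124.0], [533.0, 109.0], [626.0, 85.0], [601.0, 71.0]]
-0.02 [[560.0, 138.0], [536.0, 123.0], [628.0, 99.0], [603.0, 85.0]]
-0.01 [[563.0, 152.0], [539.0, 137.0], [629.0, 113.0], [605.0, 99.0]]
0 [[565.0, 166.0], [541.0, 151.0], [631.0, 127.0], [607.0, 112.0]]
0.01 [[567.0, 180.0], [544.0, 165.0], [633.0, 140.0], [609.0, 126.0]]
0.017 [[569.0, 189.0], [545.0, 174.0], [634.0, 149.0], [611.0, 135.0]]
```

View pics/w1z.png

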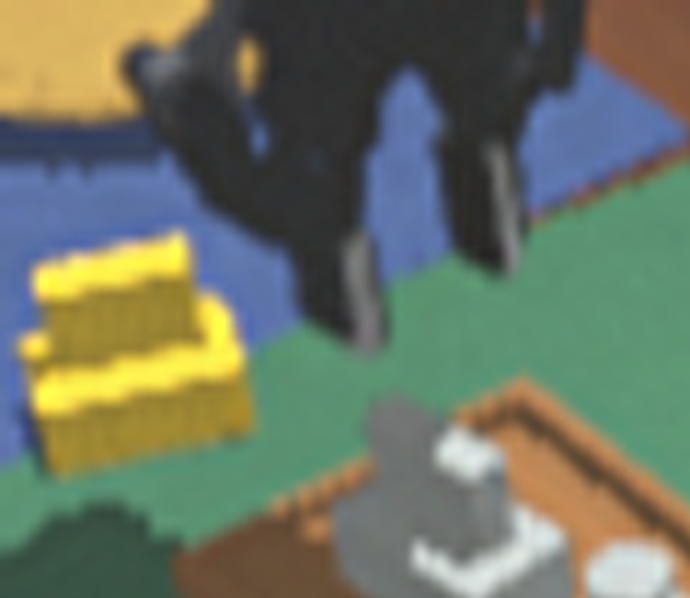

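The side view shows the jaws above the weight at (563,154)/(621,120) in the crop, with tips about 8 mm above the TCP reading. I descend to TCP ≈ 0.035 in steps.

```bash
python3 -m crank '[[0.1,0.3,0,1.5,0,0,0],[0.1,0,0,1.5,0,0,0],[0.1,0,0,1,0,0,0],[0.1,0,0,0.5,0,0,0],[0.1,0,0,0,0,0,0]]'
python3 -m crank '[[0.1,0,0,0.5,0,0,0],[0.1,0,0,0.5,0,0,0],[0.1,0,0,0,0,0,0]]'
python3 look2.py pics/w2.png
```

```text
time: 13.3
eef_pos: [0.5423, 0.3489, 0.0571]
tcp_rot: [0.627, 0.779, -0.001, -0.001]
contact_force: [-0.0, -1.3, 0.1]
opening: 0.455
time: 13.6
eef_pos: [0.5427, 0.3491, 0.0479]
tcp_rot: [0.627, 0.779, -0.0, -0.0]
contact_force: [0.1, -0.6, 0.5]
opening: 0.447
t 13.6 pos [0.5427 0.3491 0.0479] jaw 12.29 tilt 0.06 F [ 0.1 -0.6  0.5] M [-0.05  0.03  0.02] open 0.447 q [ 0.41  0.41  1.76 -0.    0.97  0.2 ]
```

View pics/w2.png

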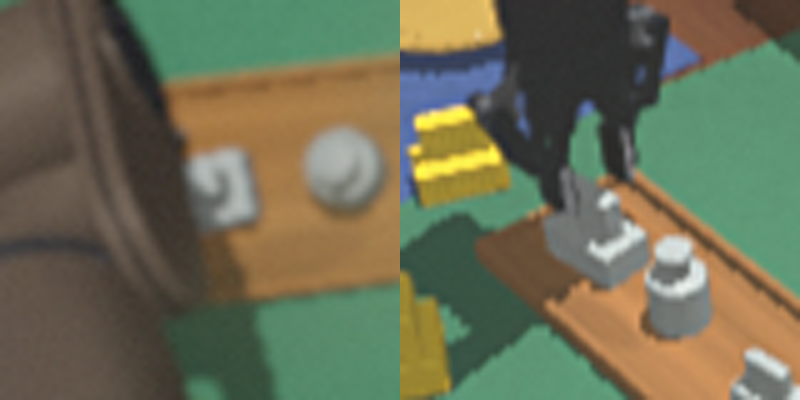

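```bash
python3 -m crank '[[0.1,0,0,0.4,0,0,0],[0.1,0,0,0.4,0,0,0],[0.1,0,0,0.2,0,0,0],[0.1,0,0,0,0,0,0]]'
python3 look2.py pics/w3.png
```

```text
time: 14.1
eef_pos: [0.5427, 0.3491, 0.0379]
tcp_rot: [0.627, 0.779, -0.001, -0.0]
contact_force: [-0.2, -0.2, -0.9]
opening: 0.451
t 14.1 pos [0.5427 0.3491 0.0379] jaw 12.29 tilt 0.07 F [-0.2 -0.2 -0.9] M [0.01 0.1  0.02] open 0.451 q [0.41 0.42 1.76 0.   0.96 0.2 ]
```

View pics/w3.png

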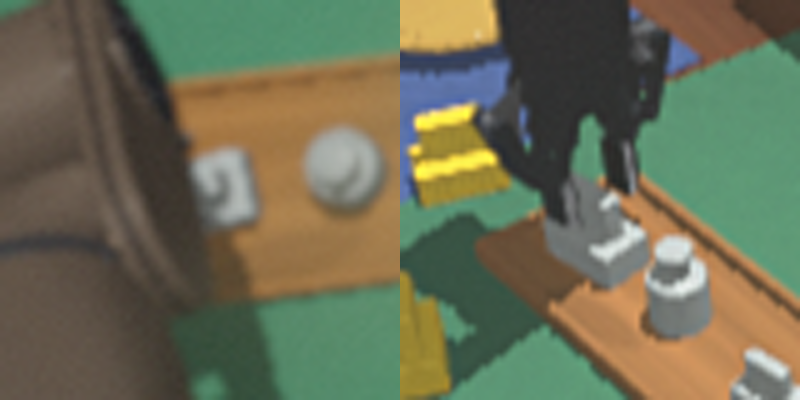

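```bash
python3 -m crank '[[0.1,0,0,0.2,0,0,0],[0.7,0,0,0,0,0,0],[1,0,0,0,0,0,0],[1,0,0,0,0,0,0],[1,0,0,0,0,0,0]]' 40
python3 -m crank '[[1,0,0,0,0,0,0],[1,0,0,0,0,0,0]]' 90
python3 look2.py pics/w4.png
```

```text
time: 14.7
eef_pos: [0.5428, 0.3492, 0.0365]
tcp_rot: [0.627, 0.779, -0.0, -0.0]
contact_force: [-1.2, 0.6, 0.3]
opening: 0.152
time: 14.9
eef_pos: [0.5429, 0.3492, 0.0367]
tcp_rot: [0.627, 0.779, -0.0, -0.0]
contact_force: [-1.1, -0.9, 1.1]
opening: 0.144
t 14.9 pos [0.5429 0.3492 0.0367] jaw 12.29 tilt 0.04 F [-1.1 -0.9  1.1] M [-0.08  0.22  0.04] open 0.144 q [0.41 0.43 1.76 0.   0.95 0.2 ]
```

View pics/w4.png

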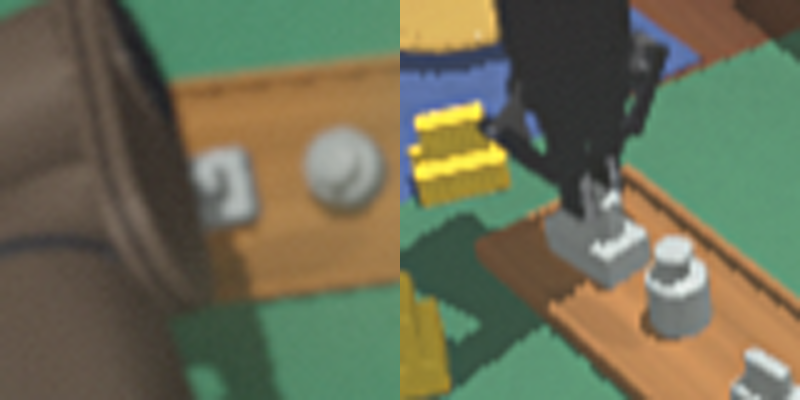

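The jaws hold the bar (opening 0.144). Lifting.

```bash
python3 -m crank '[[1,0,0,-1,0,0,0],[1,0,0,-2,0,0,0],[1,0,0,-3,0,0,0],[1,0,0,-3,0,0,0],[1,0,0,0,0,0,0]]'
python3 look2.py pics/w5.png
```

```text
time: 15.5
eef_pos: [0.5464, 0.3507, 0.132]
tcp_rot: [0.627, 0.779, 0.005, 0.003]
contact_force: [0.9, -0.0, -3.3]
opening: 0.141
t 15.5 pos [0.5464 0.3507 0.132 ] jaw 12.29 tilt 0.62 F [ 0.9 -0.  -3.3] M [ 0.01 -0.13  0.  ] open 0.141 q [ 0.41  0.31  1.72 -0.    1.1   0.2 ]
```

View pics/w5.png

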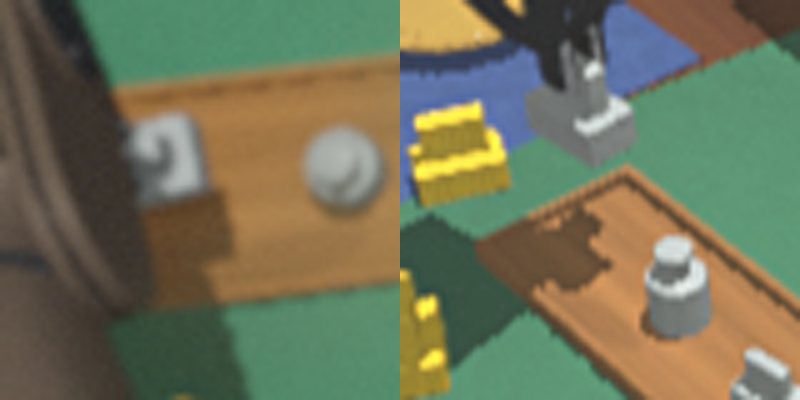

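```bash
python3 -m crank '[[1,0,0,-3,0,0,0],[1,0,0,-3.5,0,0,0],[1,0,0,-3.5,0,0,0],[1,0,0,-3,0,0,0],[1,0,0,0,0,0,0]]'
python3 - <<'E'
from p import *
show()
for r in rows([(.5584,-.2819,.26,7.5,20)],1)[::4]: print(r)
E
```

```text
time: 16.1
eef_pos: [0.5448, 0.35, 0.2598]
tcp_rot: [0.627, 0.779, 0.003, 0.002]
contact_force: [1.5, 0.9, -3.7]
opening: 0.141
t 16.1 pos [0.5448 0.35   0.2598] jaw 12.29 tilt 0.39 F [ 1.5  0.9 -3.7] M [ 0.04 -0.09  0.02] open 0.141 q [0.41 0.2  1.61 0.   1.32 0.2 ]
[1.0, -3.1, -0.61, -0.01, 0.38, -0.08, 0.24]
[1.0, -3.11, -0.55, -0.0, -0.0, 0.0, 0.24]
[1.0, -3.12, -0.51, 0.0, -0.0, 0.0, 0.24]
[1.0, -3.13, -0.45, -0.0, -0.0, 0.0, 0.23]
[1.0, -3.13, -0.39, 0.0, -0.0, 0.0, 0.24]
```

```bash
python3 -m crank '[[1,-1.5,-0.3,0,0,0,0.2],[1,-3.1,-0.6,0,0,0,0.25],[1,-3.1,-0.6,0,0,0,0.25],[1,-3.1,-0.6,0,0,0,0.25],[1,-3.1,-0.55,0,0,0,0.25]]'
python3 -m crank '[[1,-3.1,-0.55,0,0,0,0.25],[1,-3.1,-0.55,0,0,0,0.25],[1,-3.1,-0.55,0,0,0,0.25],[1,-3.1,-0.5,0,0,0,0.25],[1,-3.1,-0.5,0,0,0,0.25]]'
python3 -m crank '[[1,-3.1,-0.5,0,0,0,0.25],[1,-3.1,-0.5,0,0,0,0.25],[1,-3.1,-0.5,0,0,0,0.25],[1,-3.1,-0.5,0,0,0,0.25],[1,-3.1,-0.45,0,0,0,0.25]]'
python3 -c "
from p import *
show()
for r in rows([(.5584,-.2819,.26,7.5,6)],1): print(r)"
```

```text
time: 16.6
eef_pos: [0.5433, 0.2053, 0.2513]
tcp_rot: [0.636, 0.772, -0.003, -0.002]
contact_force: [-0.2, 0.8, -4.9]
opening: 0.14
time: 17.1
eef_pos: [0.5455, 0.0486, 0.2516]
tcp_rot: [0.644, 0.765, -0.002, -0.003]
contact_force: [0.4, -0.2, -4.6]
opening: 0.14
time: 17.6
eef_pos: [0.5463, -0.1076, 0.2516]
tcp_rot: [0.652, 0.758, -0.002, -0.004]
contact_force: [-0.7, -0.1, -4.8]
opening: 0.14
t 17.6 pos [ 0.5463 -0.1076  0.2516] jaw 8.55 tilt 0.45 F [-0.7 -0.1 -4.8] M [-0.01 -0.09  0.04] open 0.14 q [-0.38  0.01  1.83 -0.    1.31 -0.53]
[1.0, -2.9, -0.23, -0.15, -0.41, -0.2, 0.17]
[1.0, -2.9, -0.23, -0.14, 0.0, 0.0, 0.18]
[1.0, -2.91, -0.21, -0.14, 0.0, 0.0, 0.17]
[1.0, -2.9, -0.21, -0.14, 0.0, 0.0, 0.18]
[1.0, -2.91, -0.2, -0.14, 0.0, 0.0, 0.17]
[1.0, -2.9, -0.18, -0.14, 0.0, 0.0, 0.17]
```

```bash
python3 -m crank '[[1,-3,-0.2,0,0,0,0.2],[1,-3,-0.2,0,0,0,0.2],[1,-3,-0.2,0,0,0,0.2],[1,-3,-0.2,0,0,0,0.15],[1,-3,-0.2,0,0,0,0.15]]'
python3 -m crank '[[1,-2,-0.2,0,0,0,0.15],[1,-0.4,0,0,0,0,0],[1,0,0,0,0,0,0],[1,0,0,0,0,0,0],[1,0,0,0,0,0,0]]'
python3 - <<'E'
from p import *
show()
for r in rows([(.5584,-.2819,.15,7.5,4)],1): print(r)
T,S=Cam("top"),Cam("side")
z=np.hstack([cv2.resize(T.img[120:280,290:430,::-1],(400,457),interpolation=2),cv2.resize(S.img[180:384,240:430,::-1],(400,429),interpolation=2)[:457].repeat(1,0) if 0 else cv2.resize(S.img[180:384,240:430,::-1],(400,457),interpolation=2)])
cv2.imwrite("pics/n1.png",z)
E
```

```text
time: 18.1
eef_pos: [0.558, -0.257, 0.2512]
tcp_rot: [0.658, 0.753, -0.001, -0.004]
contact_force: [0.6, 0.7, -5.1]
opening: 0.136
time: 18.6
eef_pos: [0.5616, -0.2791, 0.2563]
tcp_rot: [0.659, 0.752, 0.0, -0.0]
contact_force: [0.0, 0.7, -5.0]
opening: 0.14
t 18.6 pos [ 0.5616 -0.2791  0.2563] jaw 7.61 tilt 0.05 F [ 0.   0.7 -5. ] M [-0.02 -0.01 -0.02] open 0.14 q [-0.62  0.16  1.66  0.    1.32 -0.76]
[1.0, -0.06, -0.09, 2.66, -0.02, -0.05, 0.03]
[1.0, -0.06, -0.09, 2.66, -0.0, 0.0, 0.03]
[1.0, -0.06, -0.09, 2.65, -0.0, 0.0, 0.03]
[1.0, -0.06, -0.09, 2.66, -0.0, 0.0, 0.02]
```

View pics/n1.png

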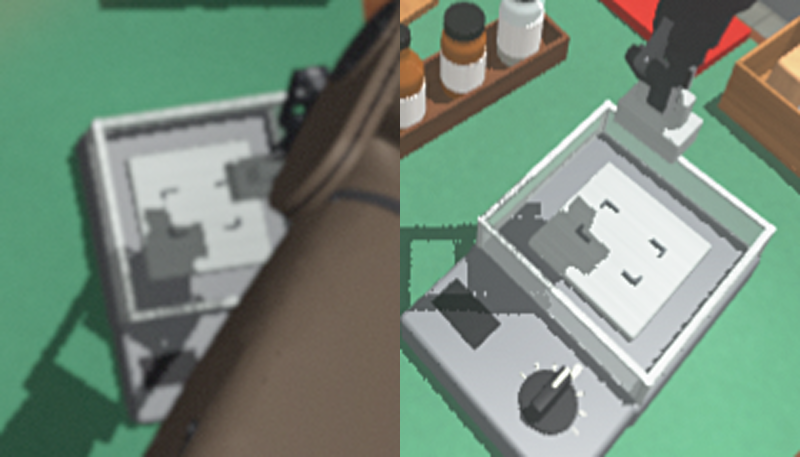

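The weight is held level above the far part of the pan, and the dial still points at the long mark. I descend to just above the rim and measure.

```bash
python3 -m crank '[[1,-0.3,-0.35,2,0,0,0],[1,0,0,3,0,0,0],[1,0,0,3,0,0,0],[1,0,0,2.5,0,0,0],[1,0,0,1.5,0,0,0]]'
python3 -m crank '[[1,0,0,0,0,0,0],[1,0,0,0,0,0,0],[1,0,0,0,0,0,0]]'
cat > look3.py <<'E'
from p import *
import sys
show()
T,S=Cam("top"),Cam("side")
cv2.imwrite(sys.argv[1]+"_t.png",cv2.resize(T.img[150:240,310:410,::-1],None,fx=7,fy=6.6667 if 0 else 7,interpolation=2)[:600])
cv2.imwrite(sys.argv[1]+"_s.png",cv2.resize(S.img[220:350,280:420,::-1],None,fx=4.6,fy=4.6,interpolation=2)[:600])
E
python3 look3.py pics/n2
```

```text
time: 19.2
eef_pos: [0.5577, -0.2823, 0.1341]
tcp_rot: [0.659, 0.752, -0.0, -0.002]
contact_force: [0.2, 0.5, -5.2]
opening: 0.138
time: 19.5
eef_pos: [0.56, -0.2845, 0.1391]
tcp_rot: [0.659, 0.752, 0.0, 0.002]
contact_force: [-0.2, 0.0, -4.0]
opening: 0.14
t 19.5 pos [ 0.56   -0.2845  0.1391] jaw 7.55 tilt 0.24 F [-0.2  0.  -4. ] M [-0.04 -0.02 -0.01] open 0.14 q [-0.63  0.26  1.77  0.    1.11 -0.76]
```

View pics/n2_s.png

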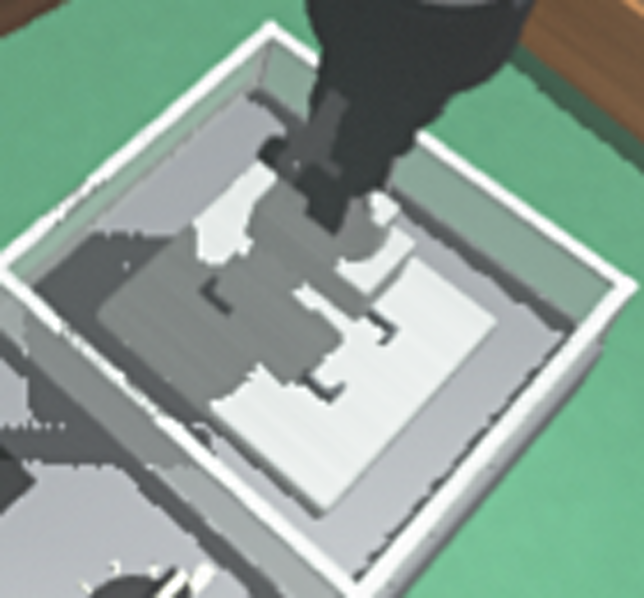

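View pics/n2_t.png

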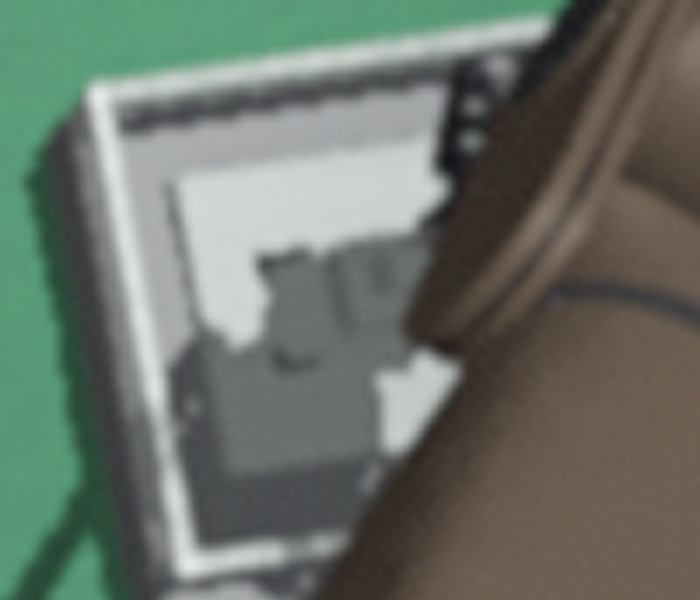

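```bash
python3 -m crank '[[1,-0.1,-0.1,1,0,0,0],[1,0,0,1,0,0,0],[1,0,0,0.7,0,0,0],[1,0,0,0.3,0,0,0],[1,0,0,0,0,0,0]]'
python3 -m crank '[[1,0,0,0,0,0,0],[1,0,0,0,0,0,0],[1,0,0,0,0,0,0],[1,0,0,0,0,0,0],[1,0,0,0,0,0,0]]'
python3 look3.py pics/n3
```

```text
time: 20.1
eef_pos: [0.5572, -0.2844, 0.1053]
tcp_rot: [0.659, 0.752, -0.0, -0.001]
contact_force: [0.1, 0.5, -5.1]
opening: 0.137
time: 20.6
eef_pos: [0.5579, -0.2849, 0.1069]
tcp_rot: [0.659, 0.752, 0.0, 0.0]
contact_force: [0.3, -0.4, -4.5]
opening: 0.142
t 20.6 pos [ 0.5579 -0.2849  0.1069] jaw 7.54 tilt 0.02 F [ 0.3 -0.4 -4.5] M [-0.01  0.04  0.04] open 0.142 q [-0.63  0.3   1.79  0.    1.06 -0.77]
```

View pics/n3_s.png

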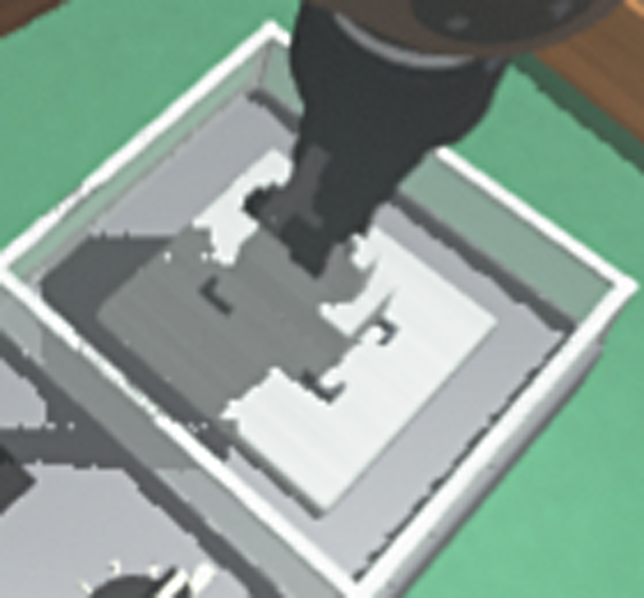

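View pics/n3_t.png

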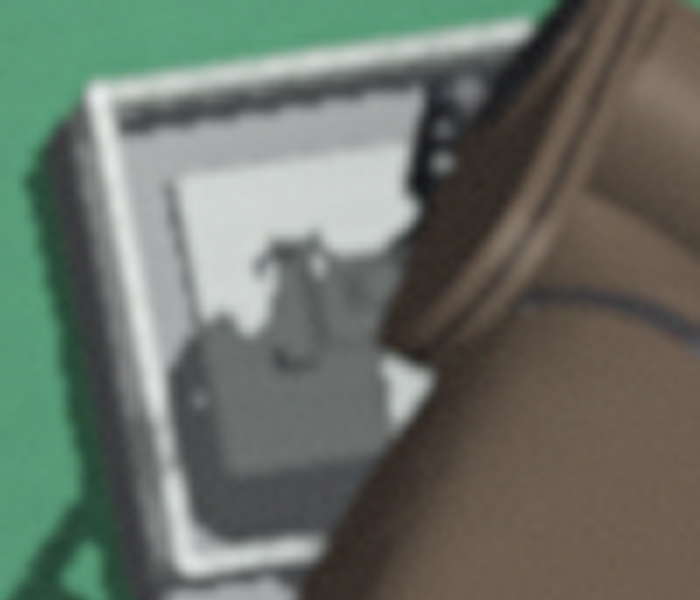

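```bash
cat > ov.py <<'E'
from p import *
import sys
show()
T,S=Cam("top"),Cam("side"); s=get_state(); p=np.array(s["eef_pos"]); j=np.radians(yy(R.from_quat(s["tcp_rot"]).as_matrix()))
q=np.load("bal.npy")
def W(q,M):
    M=np.array(M,float); cs,sn=np.cos(q[2]),np.sin(q[2]); return M@np.array([[cs,sn,0],[-sn,cs,0],[0,0,1]])+[q[0],q[1],0]
F=[(1,1),(1,-1),(-1,-1),(-1,1)]
b=p[2]-.0287
wq=(p[0],p[1],j)
polys=[(W(wq,[(.018*a,.03*c,b+z) for a,c in F]),(255,0,255)) for z in(0,.026)]+[(W(wq,[(.007*a,.022*c,b+.056) for a,c in F]),(255,255,0))]
nest=W(q,[(.0525+.022*a,.0345*c,.062) for a,c in F]); polys.append((nest,(0,255,255)))
for c,(x0,y0,x1,y1),k,nm in((T,(330,165,390,220),11,"_t"),(S,(305,240,385,320),7.4,"_s")):
    im=cv2.resize(c.img[y0:y1,x0:x1,::-1],None,fx=k,fy=k,interpolation=2); im=cv2.convertScaleAbs(im,alpha=1.3)
    raw=im.copy()
    for P,col in polys: cv2.polylines(im,[((c.proj(P)-[x0,y0]+.5)*k).astype(int)],True,col,1)
    cv2.imwrite(sys.argv[1]+nm+".png",im); cv2.imwrite(sys.argv[1]+nm+"r.png",raw)
E
python3 ov.py pics/o1
```

```text
t 20.7 pos [ 0.5578 -0.2849  0.1068] jaw 7.55 tilt 0.01 F [ 0.2  0.6 -3.9] M [-0.02  0.04  0.01] open 0.14 q [-0.63  0.3   1.79 -0.    1.06 -0.77]
```

View pics/o1_s.png

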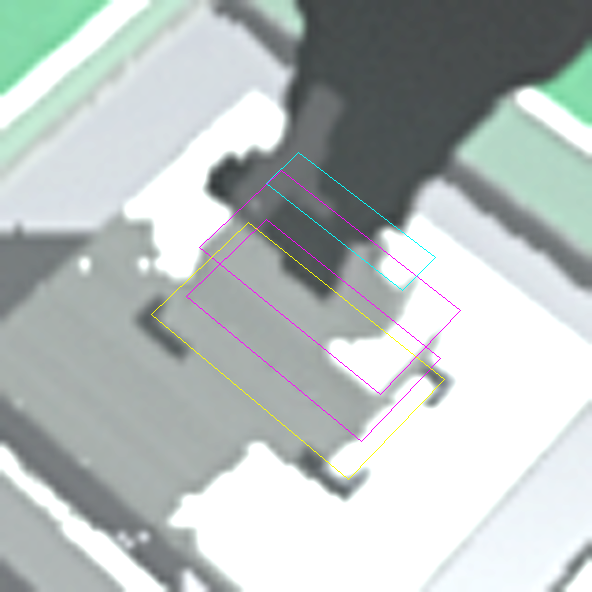

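View pics/o1_t.png

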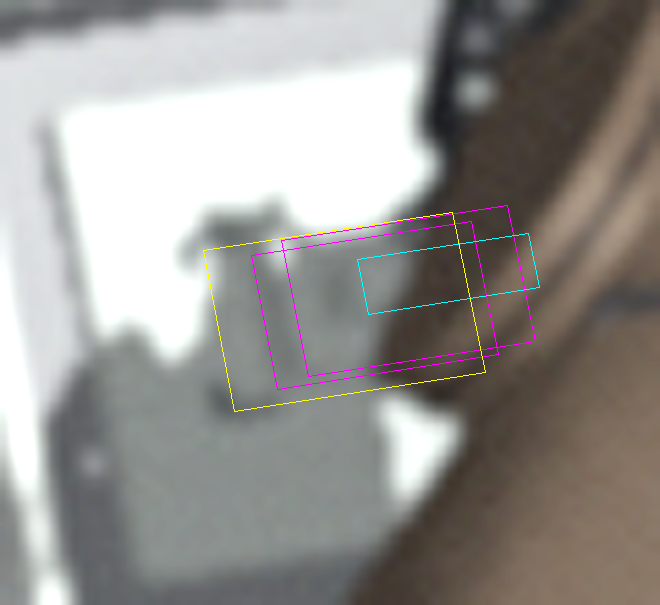

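View pics/o1_sr.png

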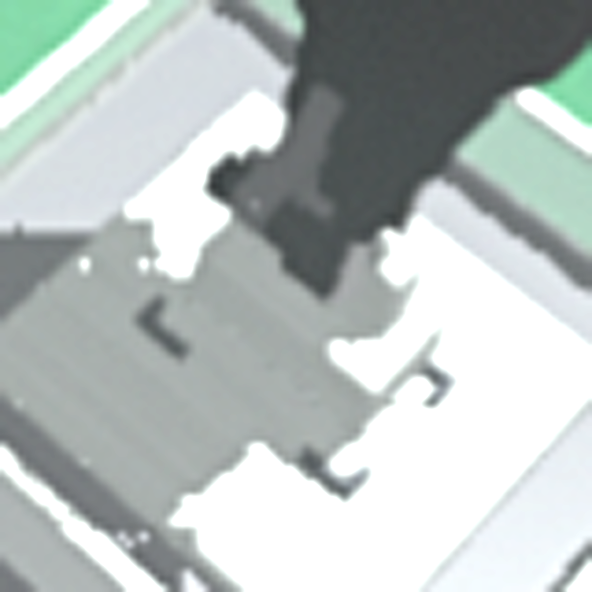

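```bash
sed -i 's/im=cv2.convertScaleAbs(im,alpha=1.3)/im=cv2.cvtColor(cv2.createCLAHE(4,(3,3)).apply(cv2.cvtColor(im,cv2.COLOR_BGR2GRAY)),cv2.COLOR_GRAY2BGR)/' ov.py; python3 ov.py pics/o2
```

```text
t 20.8 pos [ 0.5578 -0.2849  0.1066] jaw 7.54 tilt 0.0 F [-0.4  0.7 -4.5] M [ 0.06  0.01 -0.02] open 0.139 q [-0.63  0.3   1.79 -0.    1.06 -0.77]
```

View pics/o2_sr.png

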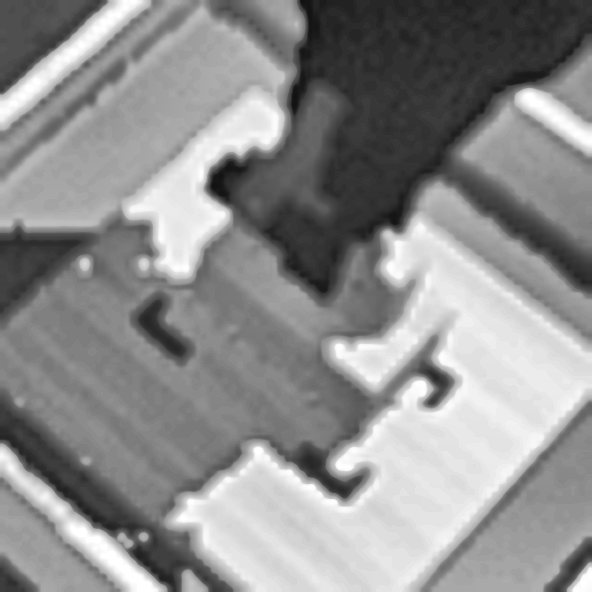

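View pics/o2_tr.png

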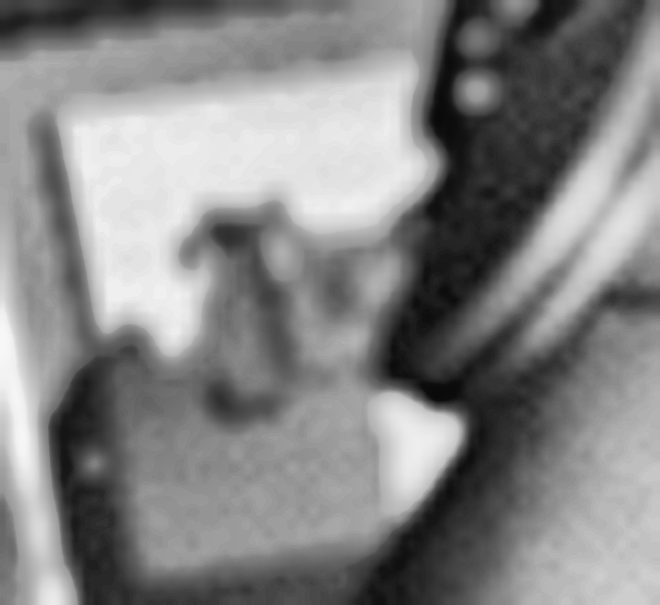

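The overlay of the weight at the tool pose matches in both views: the side foot corner at (377,392) vs (380,394) predicted, and the top corner at (283,245) vs (281,241). Against the nest it sits about 2–3 mm too far towards −y and 6 mm too high, so I make a final small correction.

```bash
python3 -m crank '[[1,0.13,0.04,0.2,0,0,0],[1,0.13,0.04,0.2,0,0,0],[1,0,0,0.2,0,0,0],[1,0,0,0,0,0,0],[1,0,0,0,0,0,0]]'
python3 -m crank '[[1,0,0,0,0,0,0],[1,0,0,0,0,0,0],[1,0,0,0,0,0,0],[1,0,0,0,0,0,0],[1,0,0,0,0,0,0]]'
sed -i 's/^j=/j=/' ov.py; python3 ov.py pics/o3
```

```text
time: 21.4
eef_pos: [0.5581, -0.2821, 0.1004]
tcp_rot: [0.659, 0.752, -0.0, -0.0]
contact_force: [-0.4, -0.1, -5.4]
opening: 0.142
time: 21.9
eef_pos: [0.5582, -0.2822, 0.1007]
tcp_rot: [0.659, 0.752, -0.0, 0.0]
contact_force: [-0.7, 0.1, -5.3]
opening: 0.139
t 21.9 pos [ 0.5582 -0.2822  0.1007] jaw 7.54 tilt 0.0 F [-0.7  0.1 -5.3] M [ 0.05 -0.03 -0.03] open 0.139 q [-0.63  0.3   1.79 -0.    1.05 -0.76]
```

View pics/o3_s.png

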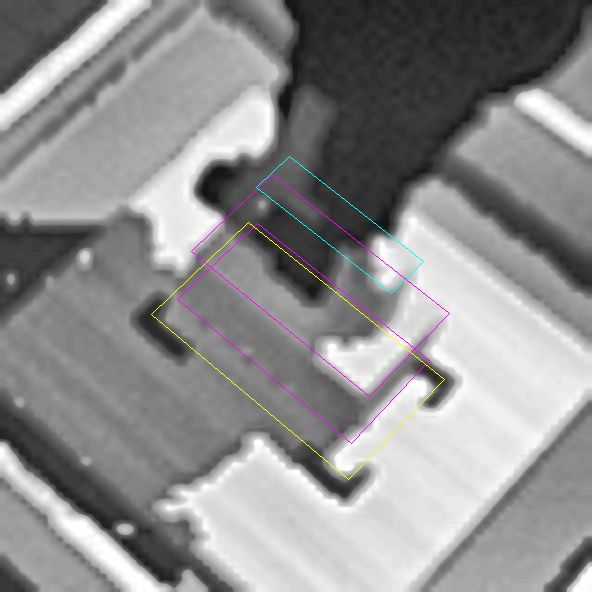

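View pics/o3_t.png

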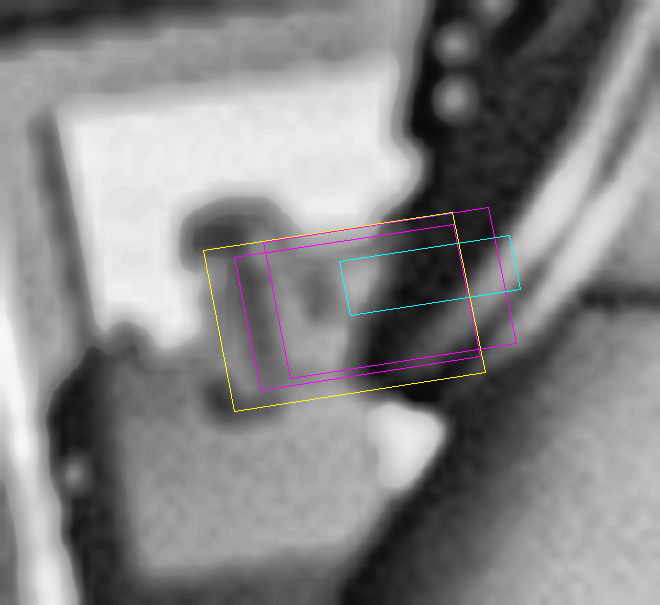

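Run:
```python
from p import *
T,S=Cam("top"),Cam("side")
for c,(x0,y0,x1,y1),k,nm in((S,(320,262,376,312),13,"s"),(T,(342,176,376,210),17,"t")):
    im=c.img[y0:y1,x0:x1,::-1].astype(float); im=255*((im-60)/(235-60)).clip(0,1)**.8
    im=cv2.resize(im.astype(np.uint8),None,fx=k,fy=k,interpolation=2)
    for i in range(0,x1-x0,5): cv2.putText(im,str(x0+i),(i*k,8),0,.3,(0,0,255)); cv2.line(im,(int((i+.5)*k),10),(int((i+.5)*k),15),(0,0,255))
    for i in range(0,y1-y0,5): cv2.putText(im,str(y0+i),(0,int((i+.5)*k)),0,.3,(0,0,255))
    cv2.imwrite(f"pics/z_{nm}.png",im)
```

```text
(no output)
```

View pics/z_s.png

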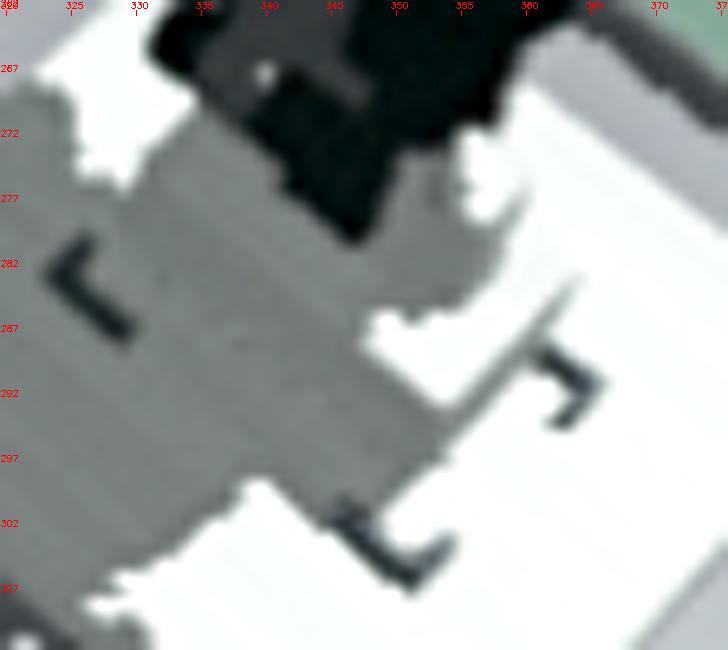

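View pics/z_t.png

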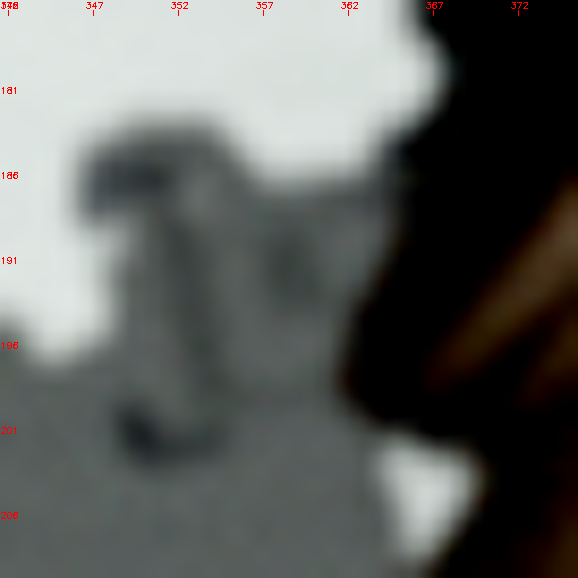

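Run:
```python
from p import *
from scipy.optimize import least_squares
T,S=Cam("top"),Cam("side"); s=get_state(); p=s["eef_pos"]; q=np.load("bal.npy"); yaw=q[2]
cs,sn=np.cos(yaw),np.sin(yaw)
def W(x,y,M): return np.array(M,float)@np.array([[cs,sn,0],[-sn,cs,0],[0,0,1]])+[x,y,0]
b=p[2]-.0287
def fit(c,M,u):
    f=lambda v:(c.proj(W(v[0],v[1],M))-u).ravel(); r=least_squares(f,[.558,-.282]); 
    d=r.x-p[:2]; return r.x.round(4), (np.array([d[0]*cs+d[1]*sn,-d[0]*sn+d[1]*cs])*1000).round(1), np.round(f(r.x),1).tolist()
o=np.array
for t in(.002,.003,.004):
    L=lambda a,c:(a*(.022+t),c*(.0345+t),.062)
    print("side nest",t,fit(S,[L(-1,1),L(-1,-1),L(1,-1)],o([(322.8,282.7),(351.3,307.0),(366.0,291.0)])))
    print("top nest",t,fit(T,[L(1,1),L(-1,1)],o([(346.4,183.7),(348.4,202.9)])))
print("side weight",fit(S,[(-.018,-.03,b+.026),(.018,-.03,b+.026)],o([(353.6,292.7),(363.9,282.7)])))
print("top weight",fit(T,[(-.018,.03,b+.026),(.018,.03,b+.026)],o([(354.6,199.0),(352.7,187.3)])))
```

```text
side nest 0.002 (array([ 0.5564, -0.2827]), array([-1.9, -0.3]), [0.4, 0.0, 0.1, -0.5, -0.5, 0.6])
top nest 0.002 (array([ 0.5626, -0.2782]), array([4.8, 3.4]), [-0.5, 1.6, 0.5, -1.6])
side nest 0.003 (array([ 0.5567, -0.2822]), array([-1.5,  0.1]), [-0.3, -0.2, 0.1, -0.1, 0.1, 0.3])
top nest 0.003 (array([ 0.5627, -0.2792]), array([4.8, 2.4]), [-0.6, 1.3, 0.6, -1.3])
side nest 0.004 (array([ 0.5571, -0.2818]), array([-1.1,  0.5]), [-1.0, -0.5, 0.2, 0.3, 0.8, 0.1])
top nest 0.004 (array([ 0.5628, -0.2802]), array([4.8, 1.4]), [-0.7, 1.0, 0.7, -1.0])
side weight (array([ 0.5562, -0.2812]), array([-1.9,  1.3]), [-0.3, 0.6, 0.3, -0.7])
top weight (array([ 0.557 , -0.2791]), array([-0.8,  3.2]), [0.3, 0.3, -0.3, -0.3])
```

Run:
```python
from p import *
from scipy.optimize import least_squares
T=Cam("top"); s=get_state(); p=s["eef_pos"]; yaw=np.load("bal.npy")[2]
cs,sn=np.cos(yaw),np.sin(yaw)
u=np.array([(182,206),(308,191),(324,273),(196,289)])/5+[310,145]-.5
def f(v):
    cs,sn=np.cos(v[2]),np.sin(v[2]); M=np.array([(a*(.022+v[3]),c*(.0345+v[3]),.062) for a,c in((1,1),(1,-1),(-1,-1),(-1,1))])
    return (T.proj(M@np.array([[cs,sn,0],[-sn,cs,0],[0,0,1]])+[v[0],v[1],0])-u).ravel()
r=least_squares(f,[.558,-.282,yaw,.003]).x; d=r[:2]-p[:2]
print(r[:2].round(4),np.degrees(r[2]).round(2),r[3].round(4),"rel tool bal frame mm",(np.array([d[0]*cs+d[1]*sn,-d[0]*sn+d[1]*cs])*1000).round(1),f(r).round(1))
im=cv2.imread("pics/top0.png")[176:210,335:385]; cv2.imwrite("pics/lug0.png",cv2.resize(im,None,fx=15,fy=15,interpolation=2))
```

```text
[ 0.5596 -0.2797] 5.99 0.0033 rel tool bal frame mm [1.7 2.3] [ 0.2 -0.1 -0.1 -0.2 -0.3  0.2  0.2  0.2]
```

View pics/lug0.png

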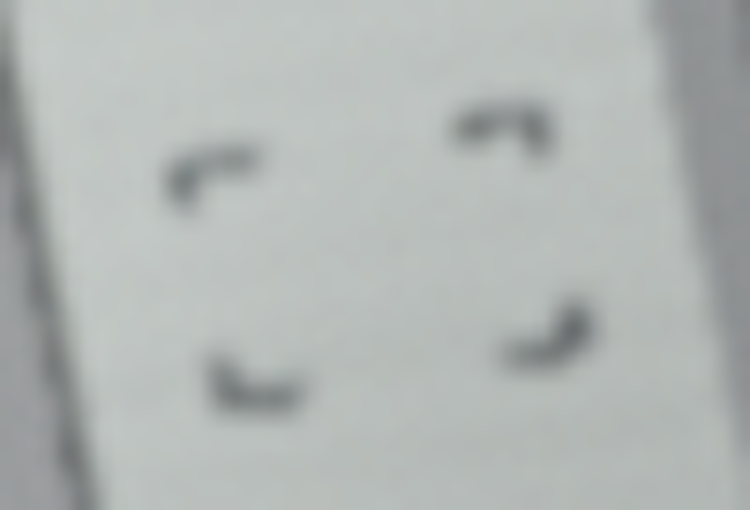

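Relative to the nest, the weight reads (−0.4, +1.2) mm in the side view and (−2.5, +0.9) mm in the top view. I make one last 1 mm trim.

```bash
python3 -m crank '[[1,-0.1,0.1,0,0,0,0],[1,0,0,0,0,0,0],[1,0,0,0,0,0,0],[1,0,0,0,0,0,0],[1,0,0,0,0,0,0]]'
python3 -m crank '[[1,0,0,0,0,0,0],[1,0,0,0,0,0,0],[1,0,0,0,0,0,0]]'
python3 - <<'E'
from p import *
show()
T,S=Cam("top"),Cam("side")
cv2.imwrite("pics/fin.png",np.hstack([cv2.resize(T.img[:,:,::-1],(400,300)),cv2.resize(S.img[:,:,::-1],(400,300))]))
cv2.imwrite("pics/fin_s.png",cv2.resize(S.img[230:384,270:400,::-1],None,fx=3.8,fy=3.8,interpolation=2))
E
```

```text
time: 22.75
eef_pos: [0.5593, -0.283, 0.1006]
tcp_rot: [0.659, 0.752, -0.0, -0.0]
contact_force: [0.2, 0.2, -3.8]
opening: 0.139
time: 23.05
eef_pos: [0.5593, -0.283, 0.1006]
tcp_rot: [0.659, 0.752, 0.0, -0.0]
contact_force: [0.8, -0.2, -4.4]
opening: 0.138
t 23.05 pos [ 0.5593 -0.283   0.1006] jaw 7.54 tilt 0.0 F [ 0.8 -0.2 -4.4] M [-0.02  0.02 -0.01] open 0.138 q [-0.63  0.3   1.79  0.    1.05 -0.76]
```

View pics/fin.png

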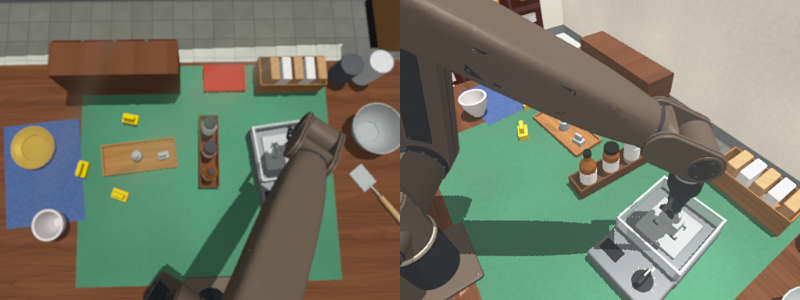

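View pics/fin_s.png

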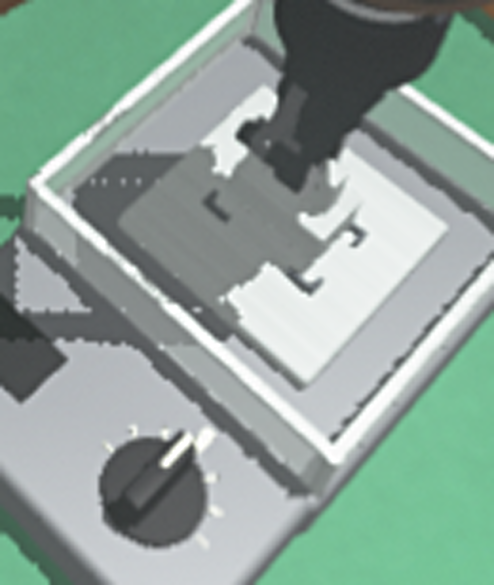

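In the final picture the dial pointer lies along the long mark (side crop about 180,450). The jars and the two remaining weights are in place, and the weight hovers over the nest. Handing in.

```bash
python3 -c "
from plant import *
print(sign_off())"
```

```text
the job is handed in; nothing more can be done
None
```

I turned the dial clockwise about 40° onto the long mark. Then I took the large steel weight by its grip bar, carried it over the jars, and handed in at about 23 s with it still held over the nest.

**Last checks:**
- **Hold:** The weight is level (tilt about 0°) and firmly gripped. Its underside is about 72 mm above the table, roughly 10 mm above the nest.
- **Contact:** The only force on the tool was the weight itself (about −4.4 N), and I saw no sign that it touched the balance.
- **Dial:** The pointer is within about 1–2.5° of the mark.
- **Surroundings:** The jars and the other weights look to be where they were.

**Disagreements:**
- **Fingertip height:** The fingertips were about 25 mm higher than the TCP reading and `tip_extent` imply. The first close on the dial therefore shut on air above the bar. I went lower in small steps until it gripped.
- **Centring:** Before the last 1 mm trim, the side view put the weight (−0.4, +1.2) mm off the nest and the top view (−2.5, +0.9) mm. I aimed between them, so centring is good to about 1–2 mm. I did not re-measure it after that trim.
- **Squareness:** It rests on a fit of the balance's angle (7.1° from the top view, 7.7° from the side). I held the weight at 7.5°. A fit to the nest's lugs alone in the blurry top view gave 6.0°.

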